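Roll a wooden roller home in the boring nest with the push paddle

ROBOT

A 6-joint arm with a two-finger parallel gripper is mounted at the origin on the work surface. World frame = base frame: x ahead of the robot, y to its left, z up, the work surface at z = 0. Lengths are in mm, angles in rad, forces in N, time in s.
With the tool pointing down it reaches from about 275 to 975 mm from the base axis. Payload 8.4 kg.
Tool frame: the origin (TCP) lies at the very end of the fingers, on their centre line; the grasp point (between the pads) lies 19 mm behind it; z points along the fingers, y is the direction in which the jaws open and shut (so a half turn about z gives the same grasp; the last joint's range is limited). The gripper opens to 92 mm and grips with 3 to 60 N. Pads are 20 mm wide; open, the fingers measure 128 mm over their backs; the gripper's body (75 mm by 189 mm) begins 69 mm behind the grasp point.
Start: joints at [-1.226, 0.353, 1.633, -0, 1.155, -0.002], TCP at [212.43, -587.794, 214.583] pointing down, gripper open.
Joint ranges: [-2.63, 2.63], [-0.92, 2.1], [0.06, 2.66], [-1.3, 4.44], [0, 2.69], [-3.02, 3.02]. Speed limits (rad/s): [2.22, 2.22, 2.79, 3.14, 3.14, 3.14].

INTERFACE

Orientations are given as a unit quaternion [x, y, z, w].
In Python, from cell import ctrl, eyes, hand_in gives the robot as it stands. The module is installed in compiled form; this text tells all that it offers.
- The arm moves only by the tool arm_command, never from a script. Its argument "rows" is a list of rows, each an object with "slide": the shift along the tool's x, y, z in m, a list of three; "delta_rot": the turn, a rotation vector about the tool's x, y, z in degrees, a list of three; "hand": the closure, from 0 (fully open) to 1 (shut). A call has 1 to 5 rows; each row shifts and turns the commanded pose from where the row before left it, along the tool's axes as they then stand; what a row does not reach is not made up. A row lasts 1/10 s, in which the tool goes at most 50 mm and 8.59 degrees, less where a joint would pass 70% of its speed; a pose out of reach is approached as far as the arm can. A call with a gripper value outside its range is refused whole. The fingers move at their own pace and stop on an object; "squeeze" is the grip in N (left out, the last holds). Time passes only in rows, so rows that do not move let the fingers close. It gives the time, the measured TCP pose, the force and the opening at its end, in the units of the state.
- ctrl.state(): the state, without advancing time (a new reading comes with each control period).
- eyes.camera(name): name is "scene" or "top"; returns (picture, depth): 400x640x3 uint8, red, green, blue; 400x640 float32, mm along the optical axis (not along the pixel's ray), 0 where there is no reading.
- eyes.camera_model(name): a dict with "camera_matrix" (3x3 intrinsics, pixels), "position" and "attitude" of the camera in the world. Camera axes: x right, y down, z forward; pixel columns grow to the right and rows downward; lengths in mm; the calibration is good to about 2 mm. A picture is of the moment at which its call begins. camera_model takes no time and is no camera call.
- hand_in(): hands the job in, once; it reports no verdict.
The state is a dict: "clock": time; "joint_pos": joint angles; "joint_velocities": joint speeds; "joint_torque": joint torques, N m; "ee_pos": TCP position; "tcp_rot": TCP orientation; "wrist_force": force on the tool from outside, world axes, zero at the start; "ft_torque": the same for the moment, N m; "finger_gap": opening from 0.0 (shut) to 1.0 (fully open).
Only numpy, scipy, OpenCV 4.12 (cv2) and the standard library are available. Lean on these libraries where they do the work, as an engineer would, in place of code of your own. Each camera call takes 0.05 s, during which the arm holds its last target.

TASK

Take the push paddle from its stand and with it gently roll the wooden roller along the feed track, up the ramp and over the crest of the boring nest, then press it home against the sprung end pad with a steady push of about 7 N for a second, never more than 15 N. Leave the roller lying in the nest and put the paddle back upright in its stand. Only the paddle may touch the roller, which must not be lifted out or thrown; leave everything else on the bench alone.

Things in the scene. Friction and masses are not known exactly. Their poses are not given: they have to be found in the camera images.
- track: Fixed wooden feed track, 440 long, 96 mm wide, roughly across the bench. Origin: centre of its underside, on the bench; x runs along it in the rolling direction, from the start (x = -220 mm) to the nest, y across, z up. Floor 12 mm above the bench; two side rails 8 mm thick, tops 28 mm above the bench, 80 mm apart inside.
- track_start (a point): On the track's floor, centre line, at the inner face of the lip that closes its start (lip 10 mm high above the floor, 8 mm thick).
- track_mid (a point): On the track's floor, centre line, half-way. Beyond it an aluminium nest block is clamped, each time elsewhere and NOT measured: its crest is anywhere 50 to 120 mm from here towards the end, so find the end by feel or sight. A ramp (takes 1 to 3 N to roll up) rises from 45 mm before the crest to 10 mm above the floor; in 13 mm past it the nest drops to a flat floor 4 mm above the track's.
- track_end (a point): On the track's floor, centre line, at its far end. The nest ends in a black rubber pad across it, 54 mm wide, face 43 mm past the crest, on a spring of 0.9 N/mm with 14 mm travel (about 12.6 N), then solid. Let go, it pushes the roller back; the crest keeps it in. A grey boring head, top 70 mm above the bench, stands beside the nest outside the rail, on the side away from the robot.
- roller_center (a point): Centre of the wooden roller: 44 mm diameter, 70 mm long, 0.2 to 0.4 kg, lying across the track near its start, free to roll. Its centre is 34 mm above the bench on the track floor, 44 mm on the crest, 38 mm in the nest, where it rests about 20 mm past the crest.
- roller: The same roller as a body (its origin lies on its surface and turns with it: use roller_center for its position). Its y axis is its long axis, across the track.
- paddle_grip (a point): Middle of the push paddle's handle, 74 mm above its underside. Paddle: upright waxed plywood blade 14 mm thick (x), 50 wide (y), 48 high, and centred on it a square handle 24 x 24 mm, 52 tall; 0.12 kg. Site axes: x square to the blade's two like faces, y along its width, z up. Carried level with this point 101 mm above the bench, the blade clears the crest and meets the roller all the way.
- paddle: The same push paddle as a body; origin at the centre of its underside, z up along the handle. The blade is slippery on the roller (friction about 0.15).
- stand: Fixed dark wooden stand, an open slot box 40 mm (x) x 76 mm (y) x 30 mm high, walls and floor 7 mm: slot 26 x 62 mm, 23 mm deep. Origin: centre of its underside, on the bench. The paddle starts in it, blade width along the stand's y; either way round is right on return. With the paddle in it the grip point is 81 mm above the bench.
- paint_can: closed paint tin, 90 mm across, 110 mm tall, standing; a bystander (origin: centre of its underside)
- sand_block: cork sanding block 70 x 40 x 26 mm; a bystander (origin: centre of its underside)
- screwdriver: screwdriver lying flat; a bystander
- spare_roller: a smaller wooden plug, 32 mm across, 55 mm tall, standing on end beyond the track; a bystander
- brush: flat brush lying beyond the track; a bystander
- glue: white glue bottle, 52 mm across, 140 mm tall, standing; a bystander
- offcut: pale wooden offcut 110 x 45 x 20 mm beyond the track; a bystander
Not all that is in view belongs to the job. Leave any green or yellow look-alike of the paddle alone. Leave any green look-alike of the roller alone.

How it is judged (in metres and radians):
On the way, in this order (a step that is already met when the one before it is completed fails the run):
1. the roller has been pushed by the paddle up onto the crest of the nest (height (world z) of roller_center between 0.042 and 0.052 m and contact force between paddle and roller above 0.05 N), for 0.02 s.
2. the roller, down in the nest, is pressed home with the paddle, 4.5 N or more for half a second (height (world z) of roller_center between 0.0362 and 0.0402 m and contact force between paddle and roller above 4.5 N), for 0.5 s.
At the end, for the whole second after the job is handed in: The roller lies still in the nest behind the crest (its centre 36.2 to 40.2 mm above the bench, across the track within 0.12 rad), and the paddle stands still and released in the slot of its stand (grip point below 87 mm and within 20 mm of the stand's centre line, within 0.25 rad of upright) (height (world z) of roller_center between 0.0362 and 0.0402 m and x of roller_center in the frame of track above 0.05 m and angle between the y axis of roller and the y axis of track, either way round below 0.12 rad and linear speed of each of roller, paddle below 0.01 m/s and horizontal distance between paddle_grip and stand below 0.02 m and angle between paddle's own z axis and vertical below 0.25 rad and height (world z) of paddle_grip below 0.087 m); the robot touches nothing.
It fails at once if the paddle and the roller are pressed together with more than 15 N (contact force between paddle and roller above 15 N).
It fails at once if the fingers or the arm touch the roller (contact force between any of the fingers, the arm and roller above 0.3 N).
It fails at once if the roller is lifted or jumps out of the track (height (world z) of roller_center above 0.055 m).
It fails at once if the roller is thrown (faster than 0.6 m/s) (linear speed of roller above 0.6 m/s).
It fails at once if a bystander is moved more than 15 mm (distance of any of paint_can, sand_block, screwdriver, spare_roller, brush, glue, offcut from where it was at the start of the episode above 0.015 m).
It also fails if it takes over 69 s, if anything falls off the work surface, if the arm or the gripper's body presses on something with over 40 N, if the wrist force passes 120 N, or if a joint passes its speed limit or range.

## Working session

There is one attempt and no reset: what is moved stays moved. The work goes in short steps, Python scripts to look and compute and a tool call to move; the robot and the scene stay as the last step left them, time stands still between calls to the robot, and variables do not carry over. Pictures are saved under pics/ and viewed, and the job is handed in when it is done.

Besides the shell and the picture viewer there is one more tool, called after ">>>" as a command line: name --argument value ..., lists and objects as JSON in quotes. arm_command: Moves the arm, as the interface text tells. Its arguments: {"type":"object","properties":{"rows":{"type":"array","items":{"type":"object","properties":{"slide":{"type":"array","items":{"type":"number"}},"delta_rot":{"type":"array","items":{"type":"number"}},"hand":{"type":"number"}}}},"squeeze":{"type":"number"}},"required":["rows"]}

```bash
mkdir -p pics
python3 - <<'E'
from cell import ctrl,eyes
import cv2,numpy as np
print(ctrl.state())
for n in("scene","top"):
    p,d=eyes.camera(n); cv2.imwrite(f"pics/{n}0.png",p[:,:,::-1]); np.save(f"{n}_d0.npy",d);np.save(f"{n}_p0.npy",p)
    print(n,eyes.camera_model(n))
E
```

```text
{'clock': 0.0, 'joint_pos': array([-1.22643997e+00,  3.53628729e-01,  1.63416093e+00,  5.80133242e-07,
        1.15516644e+00, -2.35004136e-03]), 'joint_velocities': array([ 2.85188182e-04, -1.81696866e-03,  1.93275653e-03, -5.93492603e-05,
       -1.19772505e-03,  9.93374793e-05]), 'joint_torque': array([ 1.82071024e-03, -5.93833494e+01, -3.34221232e+01,  6.96431659e-02,
        2.30829616e-02, -1.17233317e-04]), 'ee_pos': array([ 212.23627691, -587.32721978,  213.86434654]), 'tcp_rot': array([ 9.85011717e-01,  1.72486097e-01, -1.15747686e-04, -6.71822891e-04]), 'wrist_force': array([ 0.83678423, -0.36261186, -0.37272716]), 'ft_torque': array([ 0.0117743 ,  0.01926347, -0.01970047]), 'finger_gap': 0.9969780914010705}
scene {'camera_matrix': array([[373.76846235,   0.        , 319.19249044],
       [  0.        , 373.76846235, 200.82627052],
       [  0.        ,   0.        ,   1.        ]]), 'position': array([1121.65881856,  400.36742786,  752.54873828]), 'attitude': array([ 0.41675702,  0.82149232, -0.34739327, -0.17544761])}
top {'camera_matrix': array([[376.50260729,   0.        , 319.1922413 ],
       [  0.        , 376.50260729, 204.47062481],
       [  0.        ,   0.        ,   1.        ]]), 'position': array([ 483.1942501 ,  -19.99668035, 1104.09636684]), 'attitude': array([-0.70280072,  0.71059542, -0.01712703,  0.02884392])}
```

View pics/scene0.png

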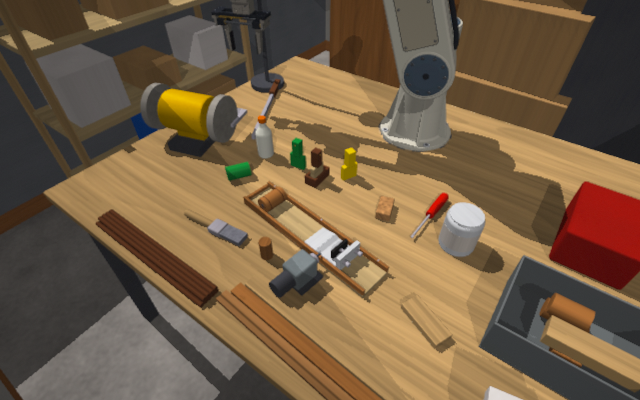

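View pics/top0.png

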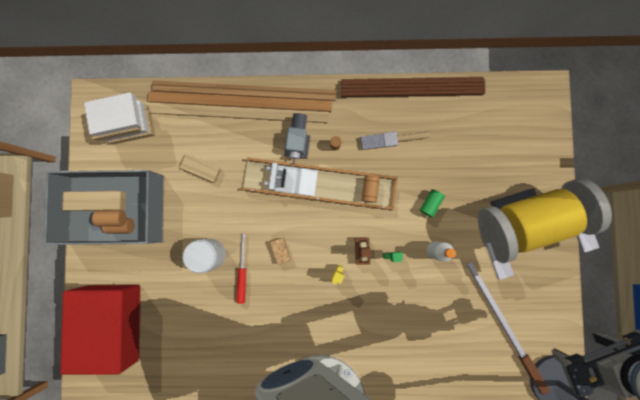

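Paddle candidates: the brown one in the dark stand at scene (317,167) / top (363,250), a green one at scene (298,153) / top (396,257), and a yellow one at scene (349,164) / top (338,275). Roller candidates: the one in the track at top (371,188), a green one at top (432,203), the plug at top (335,143), and pieces in the tray at top (108,220). I choose the brown paddle in the stand and the roller in the track, and will check both in a close crop.

```bash
cat > h.py <<'E'
import numpy as np,cv2
from scipy.spatial.transform import Rotation as R
from cell import ctrl,eyes
def cloud(n,d):
    m=eyes.camera_model(n);K=m["camera_matrix"]
    v,u=np.mgrid[0:400,0:640]
    c=np.stack([(u-K[0,2])/K[0,0]*d,(v-K[1,2])/K[1,1]*d,d],-1)
    return c@R.from_quat(m["attitude"]).as_matrix().T+m["position"]
def proj(n,P):
    m=eyes.camera_model(n);K=m["camera_matrix"]
    c=(np.atleast_2d(P)-m["position"])@R.from_quat(m["attitude"]).as_matrix()
    return np.c_[c[:,0]/c[:,2]*K[0,0]+K[0,2],c[:,1]/c[:,2]*K[1,1]+K[1,2]]
def ray(n,uv,z):
    m=eyes.camera_model(n);K=m["camera_matrix"];uv=np.atleast_2d(uv).astype(float)
    r=np.c_[(uv[:,0]-K[0,2])/K[0,0],(uv[:,1]-K[1,2])/K[1,1],np.ones(len(uv))]@R.from_quat(m["attitude"]).as_matrix().T
    return m["position"]+r*((z-m["position"][2])/r[:,2])[:,None]
E
python3 - <<'E'
from h import *
p=np.load("scene_p0.npy")[:,:,::-1];t=np.load("top_p0.npy")[:,:,::-1]
a=cv2.resize(p[130:300,220:400],None,fx=4.4,fy=3.5,interpolation=cv2.INTER_CUBIC);cv2.imwrite("pics/c1.png",a)
a=cv2.resize(t[110:290,225:465],None,fx=3.3,fy=3.3,interpolation=cv2.INTER_CUBIC);cv2.imwrite("pics/c2.png",a)
d=np.load("top_d0.npy");C=cloud("top",d)
for uv in [(363,250),(363,243),(363,260),(371,188),(300,180),(330,185),(250,170),(280,180),(338,275),(396,257),(360,230)]: print(uv,C[uv[1],uv[0]].round(1))
E
```

```text
(363, 250) [ 426.9 -117.8  106.5]
(363, 243) [ 443.3 -123.2   54.8]
(363, 260) [ 396.5 -122.5   53.5]
(371, 188) [ 596.  -148.2   55.4]
(300, 180) [625.2  52.3  23.3]
(330, 185) [611.3 -34.4   9. ]
(250, 170) [ 483.2  -20.  1104.1]
(280, 180) [627.  111.2  15.2]
(338, 275) [361.4 -51.4  98.4]
(396, 257) [ 407.3 -205.1   99.3]
(360, 230) [ 479.1 -120.7   -2.3]
```

View pics/c1.png

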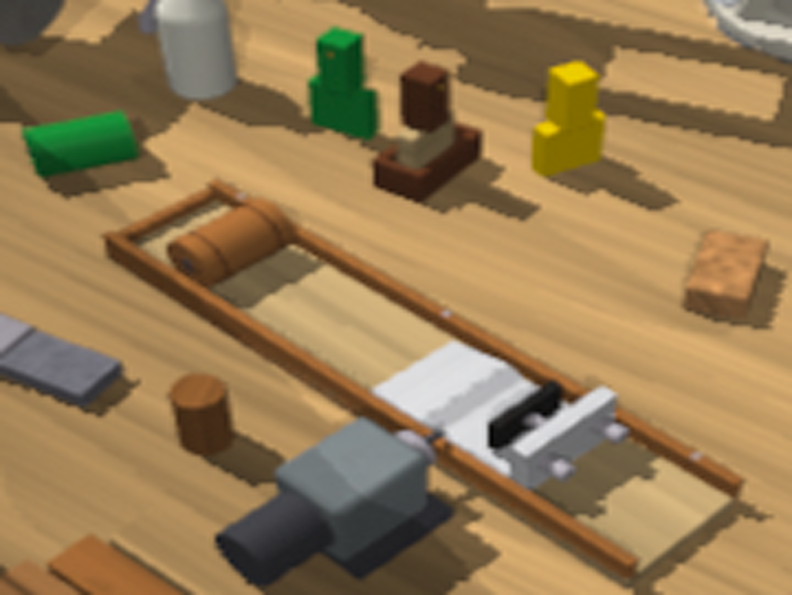

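View pics/c2.png

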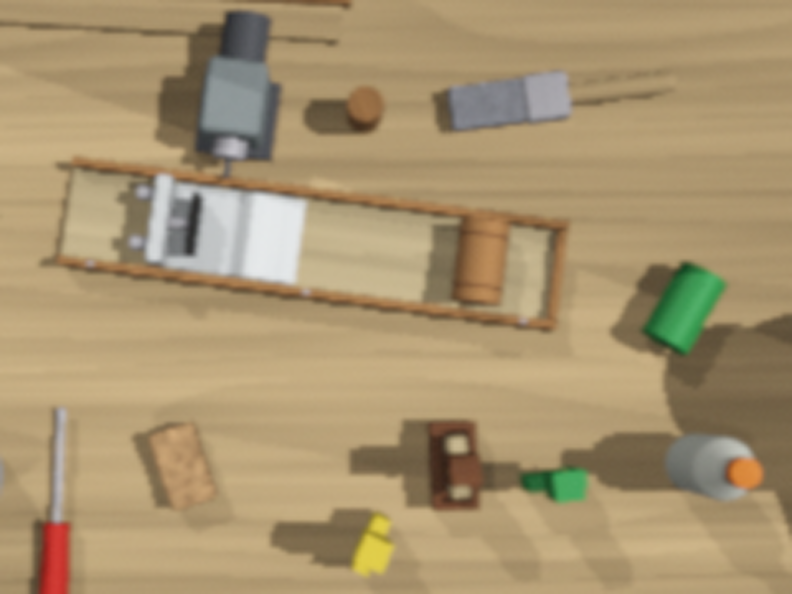

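```bash
cat > m.py <<'E'
from h import *
t=np.load("top_p0.npy");C=cloud("top",np.load("top_d0.npy"))
hsv=cv2.cvtColor(t,cv2.COLOR_RGB2HSV)
def show(n,pts):
    r=cv2.minAreaRect(np.float32(pts[:,:2]));print(n,len(pts),np.round(r[0],1),np.round(r[1],1),round(r[2],2));return r
for p in [(363,250),(363,240),(352,250),(371,188),(330,167),(330,198),(300,200)]: print(p,t[p[1],p[0]],hsv[p[1],p[0]])
v,u=np.mgrid[0:400,0:640]
brown=(hsv[...,1]>120)&(hsv[...,0]<14)
rail=brown&(u>230)&(u<410)&(v>150)&(v<215)
cnt,_=cv2.findContours(rail.astype(np.uint8),cv2.RETR_EXTERNAL,cv2.CHAIN_APPROX_NONE)
big=np.vstack([c[:,0] for c in cnt if len(c)>20]);show("track",ray("top",big,28))
rl=rail&(C[...,2]>38)
uv=np.c_[u[rl],v[rl]];show("roller@34",ray("top",uv,34)); P=C[rl];print(P.mean(0),P[:,2].max())
st=brown&(u>345)&(u<380)&(v>230)&(v<272)
low=st&(C[...,2]<40)&(C[...,2]>15);hi=st&(C[...,2]>85)
show("stand30",ray("top",np.c_[u[low],v[low]],30))
show("handle107",ray("top",np.c_[u[hi],v[hi]],107)); print(C[hi].mean(0),np.percentile(C[hi][:,2],90))
cv2.imwrite("pics/mask.png",cv2.resize(np.vstack([rail[145:220,230:410],st[225:300,290:470]]).astype(np.uint8)*255,None,fx=4,fy=4))
bl=(u>345)&(u<380)&(v>230)&(v<272)&(C[...,2]>45)&(C[...,2]<62);show("blade",C[bl]);print(C[bl].mean(0))
E
python3 m.py
```

```text
(363, 250) [112  74  51] [ 11 139 112]
(363, 240) [87 57 40] [ 11 138  87]
(352, 250) [109  92  66] [ 18 101 109]
(371, 188) [180 134  85] [ 15 135 180]
(330, 167) [189 164 121] [ 19  92 189]
(330, 198) [183 162 123] [ 20  84 183]
(300, 200) [160 137 100] [ 19  96 160]Traceback (most recent call last):
  File "m.py", line 11, in <module>
    big=np.vstack([c[:,0] for c in cnt if len(c)>20]);show("track",ray("top",big,28))
    return _nx.concatenate(arrs, 0, dtype=dtype, casting=casting)
           ~~~~~~~~~~~~~~~^^^^^^^^^^^^^^^^^^^^^^^^^^^^^^^^^^^^^^^
ValueError: need at least one array to concatenate
```

```bash
sed -i 's/brown=.*/brown=(hsv[...,1]>108)\&(hsv[...,0]<=16)/; s/len(c)>20/len(c)>8/' m.py; python3 m.py
```

```text
(363, 250) [112  74  51] [ 11 139 112]
(363, 240) [87 57 40] [ 11 138  87]
(352, 250) [109  92  66] [ 18 101 109]
(371, 188) [180 134  85] [ 15 135 180]
(330, 167) [189 164 121] [ 19  92 189]
(330, 198) [183 162 123] [ 20  84 183]
(300, 200) [160 137 100] [ 19  96 160]
track 676 [614.4  -3.1] [437.5  97.7] 81.75
roller@34 373 [611.8  -4.5] [331.6  90.7] 80.77
[ 593.83596981 -145.06930028   65.32042185] 1104.0963668354132
stand30 161 [ 420.1 -123.6] [75.1 40.5] 2.64
handle107 90 [ 421.7 -125.4] [26.2 20.9] 89.45
[ 421.55527538 -124.65358097  104.96125235] 108.14068319865694
blade 54 [ 420.8 -123.3] [49.7 19.1] 2.96
[ 422.63484573 -124.68160481   53.79928822]
```

View pics/mask.png

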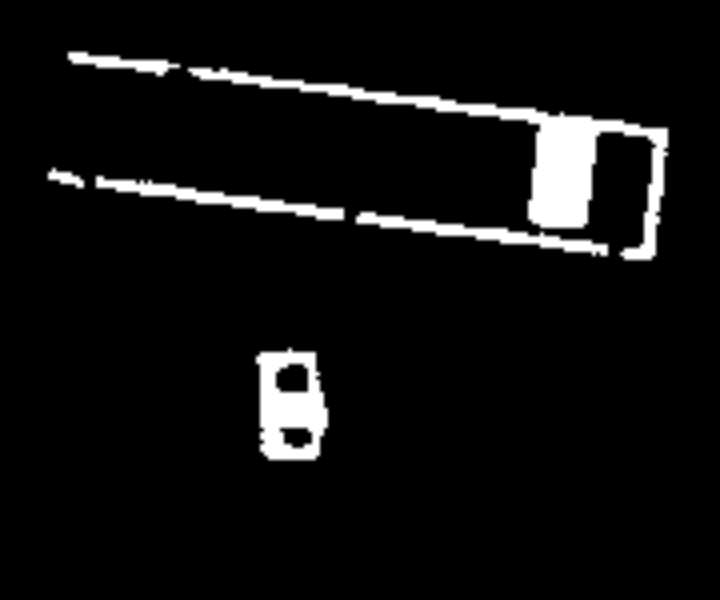

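```bash
cat >> m.py <<'E'
print("-----")
Q=ray("top",np.c_[u[rail],v[rail]],28)[:,:2]
a=np.deg2rad(81.75);c0=np.array([614.4,-3.1])
for it in range(3):
    X=np.array([np.cos(a),np.sin(a)]);Y=np.array([-X[1],X[0]])
    l=(Q-c0)@np.c_[X,Y]
    s=[l[(np.abs(l[:,1]-q)<8)&(np.abs(l[:,0])<195)] for q in (44,-44)]
    f=[np.polyfit(k[:,0],k[:,1],1) for k in s];print(np.round(f,4),[len(k) for k in s])
    c0=c0+Y*np.mean([g[1] for g in f]);a+=np.mean([g[0] for g in f])
X=np.array([np.cos(a),np.sin(a)]);Y=np.array([-X[1],X[0]]);l=(Q-c0)@np.c_[X,Y]
print("ang",np.rad2deg(a),c0,"start outer",l[:,0].min(),"end",l[:,0].max())
loc=lambda p:(p[:,:2]-c0)@np.c_[X,Y]
rp=np.array(C[rl]);rp=rp[(rp[:,2]<62)];k=loc(rp);print("roller pts",k.min(0),k.max(0),k.mean(0),np.percentile(rp[:,2],[50,95]))
# profile of the nest along centre line
for x in range(20,221,4):
    w=np.array([*(c0+x*X),20.]);uv=proj("top",w)[0];i,j=int(round(uv[1])),int(round(uv[0]))
    print(x,C[i,j,2].round(1),t[i,j].tolist(),end=' | ')
S=np.load("scene_p0.npy");hs=cv2.cvtColor(S,cv2.COLOR_RGB2HSV);CS=cloud("scene",np.load("scene_d0.npy"))
m=(hs[...,1]>108)&(hs[...,0]<=14)&(u>300)&(u<332)&(v>140)&(v<192)
h=m&(CS[...,2]>70)&(CS[...,2]<112)
pt=CS[h];print("\nscene handle",len(pt),pt.mean(0),pt.min(0),pt.max(0))
top=pt[pt[:,2]>104.5];show("top face",top)
E
python3 m.py | sed -n '/-----/,$p'
```

```text
-----
[[-0.00000e+00  4.42961e+01]
 [-3.80000e-03 -4.38681e+01]] [362, 374]
[[ 1.90000e-03  4.40822e+01]
 [-2.30000e-03 -4.40483e+01]] [362, 376]
[[ 2.10000e-03  4.40652e+01]
 [-2.10000e-03 -4.40652e+01]] [362, 376]
ang 81.6299433091055 [614.1713924   -3.06682082] start outer -218.785905025639 end 218.673075262245
roller pts [-166.36427873  -37.52735461] [-125.03279631   32.6930121 ] [-144.91252082   -2.28655361] [52.29612888 56.93978257]
20 11.5 [228, 231, 232] | 24 14.8 [227, 230, 231] | 28 14.5 [227, 229, 230] | 32 19.8 [229, 231, 232] | 36 17.9 [229, 232, 233] | 40 20.5 [229, 232, 233] | 44 22.0 [230, 233, 233] | 48 17.7 [229, 232, 233] | 52 21.8 [224, 227, 227] | 56 22.6 [208, 210, 211] | 60 20.2 [190, 193, 193] | 64 18.5 [181, 184, 185] | 68 18.6 [189, 191, 192] | 72 17.5 [203, 206, 207] | 76 12.2 [202, 205, 207] | 80 18.0 [196, 199, 200] | 84 17.6 [195, 198, 198] | 88 15.3 [193, 196, 197] | 92 14.6 [193, 196, 197] | 96 15.9 [183, 186, 187] | 100 31.3 [145, 147, 149] | 104 47.8 [83, 85, 85] | 108 52.9 [56, 54, 55] | 112 37.5 [77, 77, 78] | 116 36.7 [121, 121, 124] | 120 40.1 [1
[... 180 characters left out ...]
8 12.7 [135, 127, 109] | 152 12.6 [124, 112, 86] | 156 14.4 [124, 112, 85] | 160 10.7 [123, 110, 84] | 164 9.3 [138, 125, 95] | 168 13.1 [171, 157, 121] | 172 10.0 [187, 172, 135] | 176 13.8 [192, 176, 139] | 180 13.0 [191, 175, 138] | 184 13.3 [190, 174, 136] | 188 11.3 [191, 175, 138] | 192 12.4 [191, 175, 138] | 196 11.5 [191, 174, 138] | 200 12.9 [192, 176, 139] | 204 12.9 [190, 175, 137] | 208 14.3 [191, 175, 138] | 212 12.0 [191, 175, 137] | 216 12.0 [186, 169, 133] | 220 -1.2 [148, 129, 96] | 
scene handle 145 [ 428.18746961 -120.72756272   92.55367989] [ 412.04431372 -136.95205125   70.04436058] [ 435.6063638  -108.97201703  108.93589892]
top face 40 [ 423.5 -122.5] [22.2 23. ] 85.76
```

Track centre is (614.2, -3.1), heading 81.6°, 437 x 98 mm against the stated 440 x 96. The roller is at track x = -145, the crest near x = 57 and the pad face near 100. The stand is at (420,-124), 2.6°, 75 x 40.5 mm, and the paddle handle is at (421.5,-124). These match the given sizes. The crops confirm the brown paddle in the dark stand and the roller in the track. Next I turn the wrist and go over the paddle.

>>> arm_command --rows '[{"slide": [0,0,0],"delta_rot": [0,0,5.74],"hand": 0.45},{"slide": [0,0,0],"delta_rot": [0,0,5.74],"hand": 0.45},{"slide": [0,0,0],"delta_rot": [0,0,5.74],"hand": 0.45},{"slide": [0.01,-0.015,0],"delta_rot": [0,0,0],"hand": 0.45},{"slide": [0.015,-0.03,0],"delta_rot": [0,0,0],"hand": 0.45}]'

```text
clock: 0.6
ee_pos: [235.4, -541.6, 214.0]
tcp_rot: [1.0, 0.023, -0.0, -0.0]
wrist_force: [1.8, 1.0, -0.2]
finger_gap: 0.587
```

>>> arm_command --rows '[{"slide": [0.018,-0.035,0],"hand": 0.45},{"slide": [0.018,-0.035,0],"hand": 0.45},{"slide": [0.018,-0.035,0],"hand": 0.45},{"slide": [0.018,-0.035,0],"hand": 0.45},{"slide": [0.018,-0.035,0],"hand": 0.45}]'

```text
validation failed for argument at $.ro...
```

>>> arm_command --rows '[{"slide": [0.018,-0.035,0],"hand": 0.45},{"slide": [0.018,-0.035,0],"hand": 0.45},{"slide": [0.018,-0.035,0],"hand": 0.45},{"slide": [0.018,-0.035,0],"hand": 0.45},{"slide": [0.018,-0.035,0],"hand": 0.45}]'

```text
validation failed for argument at $.ro...
```

>>> arm_command --rows '[{"slide": [0.015,-0.03,0.01],"hand": 0.45},{"slide": [0.01,-0.02,0.02],"hand": 0.45},{"slide": [0,-0.01,0.02],"hand": 0.45},{"slide": [0,0,0.01],"hand": 0.45},{"slide": [0,0,0],"hand": 0.45}]'

```text
validation failed for argument at $.ro...
```

>>> arm_command --rows '[{"slide": [0.018,-0.036,0],"delta_rot": [0,0,0],"hand": 0.45},{"slide": [0.018,-0.036,0],"delta_rot": [0,0,0],"hand": 0.45},{"slide": [0.018,-0.036,0],"delta_rot": [0,0,0],"hand": 0.45},{"slide": [0.018,-0.036,0],"delta_rot": [0,0,0],"hand": 0.45},{"slide": [0.018,-0.036,0],"delta_rot": [0,0,0],"hand": 0.45}]'

```text
clock: 1.1
ee_pos: [317.2, -355.1, 214.4]
tcp_rot: [1.0, 0.024, -0.0, -0.0]
wrist_force: [0.1, -0.4, 0.2]
finger_gap: 0.55
```

>>> arm_command --rows '[{"slide": [0.018,-0.036,0],"delta_rot": [0,0,0],"hand": 0.45},{"slide": [0.018,-0.036,0],"delta_rot": [0,0,0],"hand": 0.45},{"slide": [0.018,-0.036,0.01],"delta_rot": [0,0,0],"hand": 0.45},{"slide": [0.018,-0.036,0.01],"delta_rot": [0,0,0],"hand": 0.45},{"slide": [0.018,-0.036,0.01],"delta_rot": [0,0,0],"hand": 0.45}]'

```text
clock: 1.6
ee_pos: [398.4, -171.4, 184.3]
tcp_rot: [1.0, 0.024, 0.0, -0.0]
wrist_force: [0.6, -0.1, 0.4]
finger_gap: 0.552
```

>>> arm_command --rows '[{"slide": [0.015,-0.03,0.015],"delta_rot": [0,0,0],"hand": 0.45},{"slide": [0.01,-0.018,0.015],"delta_rot": [0,0,0],"hand": 0.45},{"slide": [0,0,0.004],"delta_rot": [0,0,0],"hand": 0.45},{"slide": [0,0,0],"delta_rot": [0,0,0],"hand": 0.45},{"slide": [0,0,0],"delta_rot": [0,0,0],"hand": 0.45}]'

```text
clock: 2.1
ee_pos: [420.9, -125.1, 150.9]
tcp_rot: [1.0, 0.023, -0.0, 0.0]
wrist_force: [-0.4, 0.2, 0.8]
finger_gap: 0.547
```

Run:
```python
from h import *
s=ctrl.state();print(s["ee_pos"],R.from_quat(s["tcp_rot"]).as_matrix().round(4),s["clock"],s["wrist_force"])
p,d=eyes.camera("scene");cv2.imwrite("pics/s1.png",cv2.resize(p[60:230,220:420,::-1],None,fx=4,fy=3.5))
```

```text
[ 420.90815924 -125.09506161  150.92133582] [[ 9.989e-01  4.680e-02 -0.000e+00]
 [ 4.680e-02 -9.989e-01 -2.000e-04]
 [-0.000e+00  2.000e-04 -1.000e+00]] 2.1 [-0.41072781  0.17810856  0.79339223]
```

View pics/s1.png

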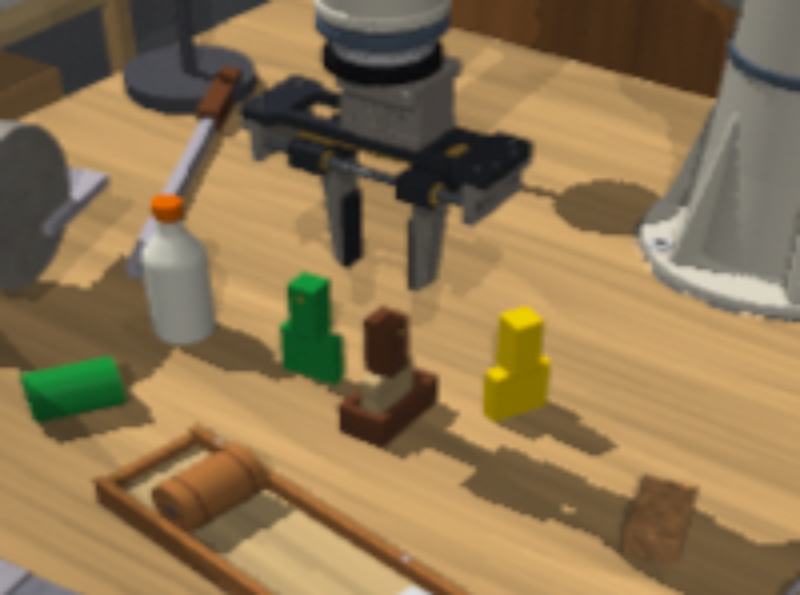

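The fingers hang centred above the brown paddle (crop 387,340), clear of the green one (310,310) and the yellow one (520,340). Descending.

>>> arm_command --rows '[{"slide": [0,0,0.02],"delta_rot": [0,0,0],"hand": 0.45},{"slide": [0,0,0.025],"delta_rot": [0,0,0],"hand": 0.45},{"slide": [0,0,0.02],"delta_rot": [0,0,0],"hand": 0.45},{"slide": [0,0,0.015],"delta_rot": [0,0,0],"hand": 0.45},{"slide": [0,0,0.01],"delta_rot": [0,0,0],"hand": 0.45}]'

```text
clock: 2.65
ee_pos: [420.9, -125.5, 60.1]
tcp_rot: [1.0, 0.022, -0.0, -0.0]
wrist_force: [-0.2, 1.5, -0.2]
finger_gap: 0.551
```

>>> arm_command --squeeze 15 --rows '[{"slide": [0,0,0],"delta_rot": [0,0,0],"hand": 0.6},{"slide": [0,0,0],"delta_rot": [0,0,0],"hand": 0.7},{"slide": [0,0,0],"delta_rot": [0,0,0],"hand": 0.8},{"slide": [0,0,0],"delta_rot": [0,0,0],"hand": 1},{"slide": [0,0,0],"delta_rot": [0,0,0],"hand": 1}]'

```text
clock: 3.15
ee_pos: [421.9, -124.9, 61.4]
tcp_rot: [1.0, 0.023, 0.001, 0.0]
wrist_force: [-1.5, -0.4, 6.2]
finger_gap: 0.258
```

>>> arm_command --squeeze 55 --rows '[{"slide": [0,0,0],"delta_rot": [0,0,0],"hand": 1},{"slide": [0,0,0],"delta_rot": [0,0,0],"hand": 1}]'

```text
clock: 3.35
ee_pos: [421.9, -124.9, 61.3]
tcp_rot: [1.0, 0.023, 0.001, 0.0]
wrist_force: [-0.6, -0.9, 7.2]
finger_gap: 0.259
```

>>> arm_command --rows '[{"slide": [0,0,-0.01],"delta_rot": [0,0,0],"hand": 1},{"slide": [0,0,-0.02],"delta_rot": [0,0,0],"hand": 1},{"slide": [0,0,-0.03],"delta_rot": [0,0,0],"hand": 1},{"slide": [0,0,-0.03],"delta_rot": [0,0,0],"hand": 1},{"slide": [0,0,-0.015],"delta_rot": [0,0,0],"hand": 1}]'

```text
clock: 3.85
ee_pos: [422.1, -124.8, 168.5]
tcp_rot: [1.0, 0.023, 0.001, 0.0]
wrist_force: [-0.1, 0.7, -0.7]
finger_gap: 0.261
```

Run:
```python
from h import *
s=ctrl.state();print(s["ee_pos"],R.from_quat(s["tcp_rot"]).as_matrix().round(4),s["clock"],s["wrist_force"])
p,d=eyes.camera("scene");cv2.imwrite("pics/s2.png",cv2.resize(p[60:230,220:420,::-1],None,fx=4,fy=3.5))
```

```text
[ 422.11657418 -124.81525649  168.50838677] [[ 9.989e-01  4.630e-02  3.000e-03]
 [ 4.630e-02 -9.989e-01 -8.000e-04]
 [ 2.900e-03  9.000e-04 -1.000e+00]] 3.85 [-0.12246396  0.65620636 -0.74110133]
```

View pics/s2.png

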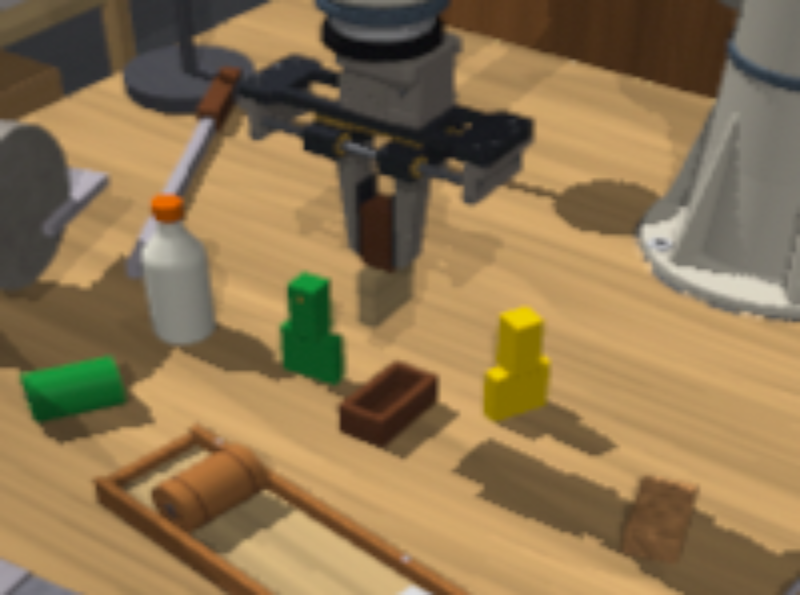

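The paddle is held upright (crop 380,260 with the pale blade at 385,295). The stand is empty and the look-alikes are untouched. Next I turn square to the track and go behind the roller.

>>> arm_command --rows '[{"slide": [0,0,0],"delta_rot": [0,0,5.5],"hand": 1},{"slide": [0,0,0],"delta_rot": [0,0,5.5],"hand": 1},{"slide": [0.015,0.004,0],"delta_rot": [0,0,0],"hand": 1},{"slide": [0.03,0.007,0],"delta_rot": [0,0,0],"hand": 1},{"slide": [0.035,0.009,0],"delta_rot": [0,0,0],"hand": 1}]'

```text
clock: 4.4
ee_pos: [498.7, -156.5, 165.5]
tcp_rot: [0.997, -0.071, 0.0, -0.0]
wrist_force: [0.1, 0.4, -0.3]
finger_gap: 0.258
```

>>> arm_command --rows '[{"slide": [0.035,0.009,0],"delta_rot": [0,0,0],"hand": 1},{"slide": [0.03,0.007,0],"delta_rot": [0,0,0],"hand": 1},{"slide": [0.02,0.004,0],"delta_rot": [0,0,0],"hand": 1},{"slide": [0.007,0.002,0],"delta_rot": [0,0,0],"hand": 1},{"slide": [0,0,0],"delta_rot": [0,0,0],"hand": 1}]'

```text
clock: 4.9
ee_pos: [585.8, -191.5, 164.8]
tcp_rot: [0.997, -0.072, -0.0, -0.0]
wrist_force: [-0.2, -0.0, -1.6]
finger_gap: 0.256
```

```bash
cat >> h.py <<'E'
TC=np.array([614.17,-3.07]);a_=np.deg2rad(81.63);TX=np.array([np.cos(a_),np.sin(a_)]);TY=np.array([-TX[1],TX[0]])
def st():
    s=ctrl.state();r=R.from_quat(s["tcp_rot"]).as_matrix();e=s["ee_pos"];l=(e[:2]-TC)@np.c_[TX,TY];f=s["wrist_force"]
    print("clk",s["clock"],"ee",e.round(1),"track xy",l.round(1),"yaw",np.rad2deg(np.arctan2(r[1,0],r[0,0])).round(2),"F track",(f[:2]@np.c_[TX,TY]).round(2),f[2].round(2),"z",r[:,2].round(4),"gap",round(s["finger_gap"],3))
E
python3 - <<'E'
from h import *
st()
p,d=eyes.camera("scene");cv2.imwrite("pics/s3.png",cv2.resize(p[60:300,200:420,::-1],None,fx=3.6,fy=2.5));np.save("s3.npy",p);np.save("s3d.npy",d)
C=cloud("scene",d)
for v in range(120,230,4): print(v,[C[v,u].round(0).tolist() for u in (265,275,285)])
E
```

```text
clk 4.9 ee [ 585.8 -191.5  164.8] track xy [-190.5    0.6] yaw -8.27 F track [-0.04  0.18] -1.6 z [-7.e-04  3.e-04 -1.e+00] gap 0.256
120 [[582.0, -154.0, 276.0], [594.0, -110.0, 298.0], [577.0, -96.0, 295.0]]
124 [[616.0, -121.0, 295.0], [604.0, -102.0, 296.0], [578.0, -96.0, 285.0]]
128 [[627.0, -110.0, 295.0], [608.0, -99.0, 289.0], [574.0, -100.0, 271.0]]
132 [[630.0, -109.0, 286.0], [607.0, -101.0, 277.0], [574.0, -101.0, 260.0]]
136 [[629.0, -112.0, 274.0], [604.0, -105.0, 263.0], [306.0, -348.0, 0.0]]
140 [[629.0, -113.0, 263.0], [345.0, -360.0, 1.0], [323.0, -333.0, -1.0]]
144 [[582.0, -164.0, 203.0], [359.0, -348.0, -3.0], [342.0, -318.0, -0.0]]
148 [[584.0, -164.0, 192.0], [382.0, -327.0, 3.0], [359.0, -303.0, 0.0]]
152 [[586.0, -164.0, 181.0], [395.0, -316.0, -1.0], [378.0, -287.0, 2.0]]
156 [[571.0, -181.0, 151.0], [411.0, -302.0, -2.0], [392.0, -276.0, -2.0]]
160 [[574.0, -179.0, 141.0], [429.0, -286.0, 0.0], [410.0, -260.0, 1.0]]
164 [[575.0, -181.0, 127.0], [445.0, -273.0, 0.0], [427.0, -246.0, 1.0]]
168 [[576.0, -182.0, 114.0], [459.0, -260.0, -1.0], [438.0, -237.0, -
[... 399 characters left out ...]
585.0, -145.0, 53.0], [565.0, -126.0, 48.0]]
196 [[614.0, -155.0, 54.0], [598.0, -133.0, 54.0], [570.0, -123.0, 38.0]]
200 [[625.0, -145.0, 53.0], [603.0, -130.0, 45.0], [563.0, -131.0, 13.0]]
204 [[632.0, -140.0, 46.0], [610.0, -125.0, 38.0], [576.0, -120.0, 13.0]]
208 [[633.0, -141.0, 32.0], [605.0, -132.0, 14.0], [589.0, -109.0, 14.0]]
212 [[643.0, -133.0, 29.0], [615.0, -123.0, 12.0], [599.0, -101.0, 12.0]]
216 [[647.0, -131.0, 18.0], [627.0, -113.0, 12.0], [609.0, -92.0, 10.0]]
220 [[647.0, -133.0, 1.0], [648.0, -93.0, 26.0], [623.0, -80.0, 14.0]]
224 [[658.0, -123.0, 0.0], [652.0, -90.0, 17.0], [632.0, -74.0, 9.0]]
228 [[668.0, -114.0, -1.0], [652.0, -93.0, -1.0], [654.0, -54.0, 26.0]]
```

View pics/s3.png

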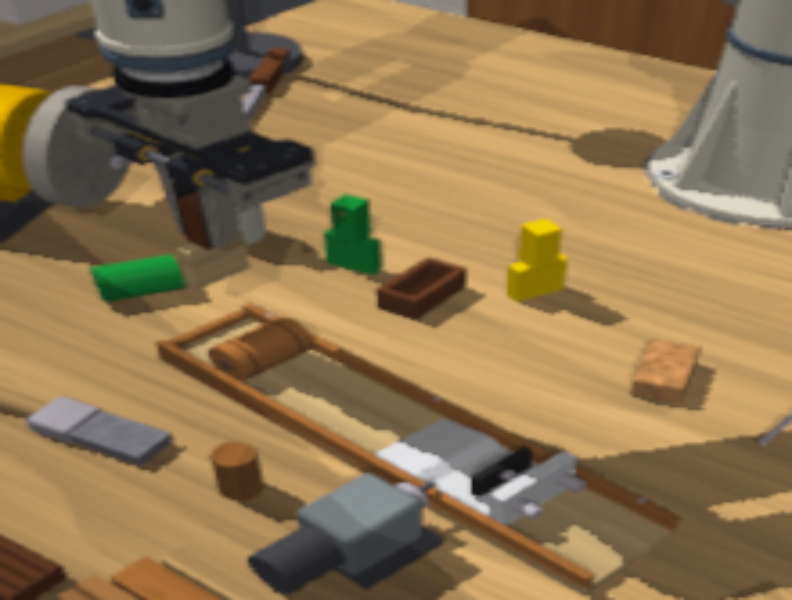

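Paddle underside is at about z = 110 as predicted (grip point 19.7 mm above the TCP), and the blade is clear behind the roller (crop 265,345). Lowering to carrying height, TCP z about 81.5.

>>> arm_command --rows '[{"slide": [0,0,0.015],"delta_rot": [0,0,0],"hand": 1},{"slide": [0,0,0.025],"delta_rot": [0,0,0],"hand": 1},{"slide": [0,0,0.02],"delta_rot": [0,0,0],"hand": 1},{"slide": [0,0,0.015],"delta_rot": [0,0,0],"hand": 1},{"slide": [0,0,0.008],"delta_rot": [0,0,0],"hand": 1}]'

```text
clock: 5.45
ee_pos: [583.8, -190.6, 80.8]
tcp_rot: [0.997, -0.073, -0.001, -0.0]
wrist_force: [-0.8, -0.3, -1.7]
finger_gap: 0.26
```

Run:
```python
from h import *
st()
p,d=eyes.camera("scene");cv2.imwrite("pics/s4.png",cv2.resize(p[120:300,220:400,::-1],None,fx=4,fy=3.3))
```

```text
clk 5.45 ee [ 583.8 -190.6   80.8] track xy [-190.     2.7] yaw -8.33 F track [-0.36  0.73] -1.74 z [-2.3e-03  8.0e-04 -1.0e+00] gap 0.26
```

View pics/s4.png

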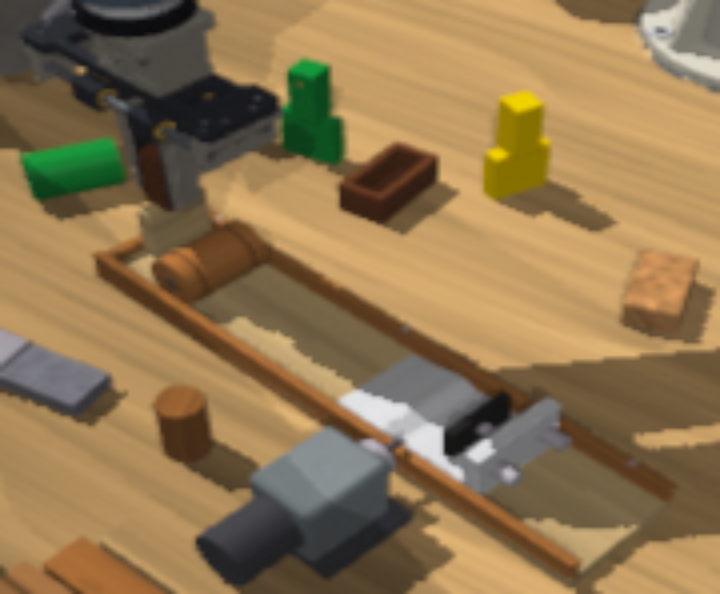

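>>> arm_command --rows '[{"slide": [0.003,0,-0.0005],"delta_rot": [0,0,0],"hand": 1},{"slide": [0,-0.003,0],"delta_rot": [0,0,0],"hand": 1},{"slide": [0,-0.003,0],"delta_rot": [0,0,0],"hand": 1},{"slide": [0,-0.002,0],"delta_rot": [0,0,0],"hand": 1},{"slide": [0,-0.002,0],"delta_rot": [0,0,0],"hand": 1}]'

```text
clock: 6.0
ee_pos: [590.0, -181.5, 83.5]
tcp_rot: [0.997, -0.073, 0.0, 0.0]
wrist_force: [0.9, 0.5, -0.7]
finger_gap: 0.258
```

>>> arm_command --rows '[{"slide": [0,-0.0015,0],"delta_rot": [0,0,0],"hand": 1},{"slide": [0,-0.0015,0],"delta_rot": [0,0,0],"hand": 1},{"slide": [0,-0.0015,0],"delta_rot": [0,0,0],"hand": 1},{"slide": [0,-0.0015,0],"delta_rot": [0,0,0],"hand": 1},{"slide": [0,-0.0015,0],"delta_rot": [0,0,0],"hand": 1}]'

```text
clock: 6.5
ee_pos: [590.8, -174.2, 83.1]
tcp_rot: [0.997, -0.073, -0.0, -0.0]
wrist_force: [0.2, 0.1, -2.1]
finger_gap: 0.259
```

Run:
```python
from h import *
st()
```

```text
clk 6.5 ee [ 590.8 -174.2   83.1] track xy [-172.7   -1.8] yaw -8.35 F track [ 0.13 -0.16] -2.13 z [-0.  0. -1.] gap 0.259
```

>>> arm_command --rows '[{"slide": [0,-0.002,0.0015],"delta_rot": [0,0,0],"hand": 1},{"slide": [0,-0.002,0],"delta_rot": [0,0,0],"hand": 1},{"slide": [0,-0.003,0],"delta_rot": [0,0,0],"hand": 1},{"slide": [0,-0.003,0],"delta_rot": [0,0,0],"hand": 1},{"slide": [0,-0.004,0],"delta_rot": [0,0,0],"hand": 1}]'

```text
clock: 7.0
ee_pos: [592.9, -160.2, 81.6]
tcp_rot: [0.997, -0.073, -0.0, -0.0]
wrist_force: [-0.0, 0.5, -1.2]
finger_gap: 0.254
```

>>> arm_command --rows '[{"slide": [0,-0.004,0],"delta_rot": [0,0,0],"hand": 1},{"slide": [0,-0.005,0],"delta_rot": [0,0,0],"hand": 1},{"slide": [0,-0.005,0],"delta_rot": [0,0,0],"hand": 1},{"slide": [0,-0.005,0],"delta_rot": [0,0,0],"hand": 1},{"slide": [0,-0.005,0],"delta_rot": [0,0,0],"hand": 1}]'

```text
clock: 7.5
ee_pos: [596.4, -136.2, 81.6]
tcp_rot: [0.997, -0.073, 0.0, -0.0]
wrist_force: [0.2, -0.5, -0.7]
finger_gap: 0.259
```

Run:
```python
from h import *
st()
p,d=eyes.camera("scene");cv2.imwrite("pics/s5.png",cv2.resize(p[120:300,220:400,::-1],None,fx=4,fy=3.3))
```

```text
clk 7.5 ee [ 596.4 -136.2   81.6] track xy [-134.3   -1.8] yaw -8.35 F track [-0.43 -0.23] -0.67 z [ 0.  0. -1.] gap 0.259
```

View pics/s5.png

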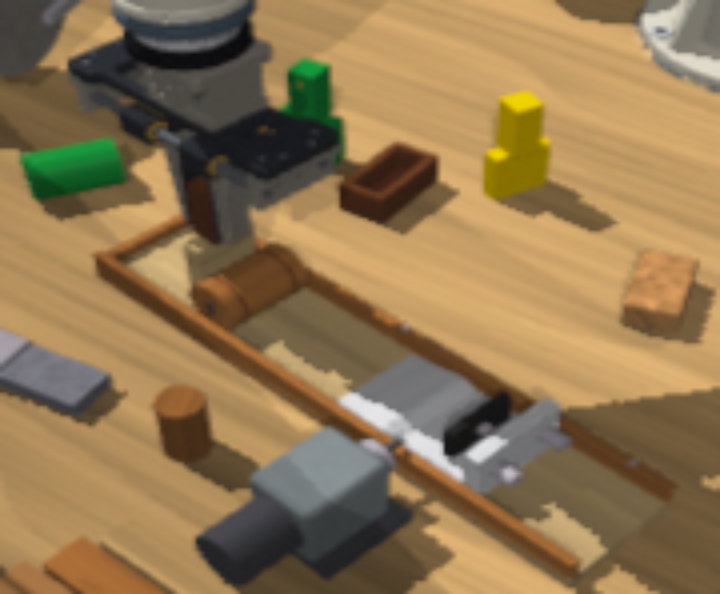

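The paddle face is behind the roller (crop 250,285), which is square and rolling. Continuing at 50 mm/s.

>>> arm_command --rows '[{"slide": [0,-0.005,0],"delta_rot": [0,0,0],"hand": 1},{"slide": [0,-0.005,0],"delta_rot": [0,0,0],"hand": 1},{"slide": [0,-0.005,0],"delta_rot": [0,0,0],"hand": 1},{"slide": [0,-0.005,0],"delta_rot": [0,0,0],"hand": 1},{"slide": [0,-0.005,0],"delta_rot": [0,0,0],"hand": 1}]'

```text
clock: 8.05
ee_pos: [600.0, -111.5, 81.6]
tcp_rot: [0.997, -0.073, -0.0, -0.0]
wrist_force: [-0.2, -0.7, -1.0]
finger_gap: 0.262
```

>>> arm_command --rows '[{"slide": [0,-0.005,0],"delta_rot": [0,0,0],"hand": 1},{"slide": [0,-0.005,0],"delta_rot": [0,0,0],"hand": 1},{"slide": [0,-0.005,0],"delta_rot": [0,0,0],"hand": 1},{"slide": [0,-0.005,0],"delta_rot": [0,0,0],"hand": 1},{"slide": [0,-0.005,0],"delta_rot": [0,0,0],"hand": 1}]'

```text
clock: 8.55
ee_pos: [603.7, -86.8, 81.6]
tcp_rot: [0.997, -0.073, -0.0, -0.0]
wrist_force: [-0.3, -1.2, -1.0]
finger_gap: 0.259
```

>>> arm_command --rows '[{"slide": [0,-0.005,0],"delta_rot": [0,0,0],"hand": 1},{"slide": [0,-0.005,0],"delta_rot": [0,0,0],"hand": 1},{"slide": [0,-0.005,0],"delta_rot": [0,0,0],"hand": 1},{"slide": [0,-0.005,0],"delta_rot": [0,0,0],"hand": 1},{"slide": [0,-0.004,0],"delta_rot": [0,0,0],"hand": 1}]'

```text
clock: 9.05
ee_pos: [607.2, -63.0, 81.6]
tcp_rot: [0.997, -0.073, 0.0, -0.0]
wrist_force: [0.7, 0.0, -1.5]
finger_gap: 0.258
```

Run:
```python
from h import *
st()
p,d=eyes.camera("scene");cv2.imwrite("pics/s6.png",cv2.resize(p[120:300,220:400,::-1],None,fx=4,fy=3.3))
p,d=eyes.camera("top");cv2.imwrite("pics/t6.png",cv2.resize(p[130:230,225:425,::-1],None,fx=4,fy=4))
```

```text
clk 9.05 ee [607.2 -63.   81.6] track xy [-60.3  -1.8] yaw -8.35 F track [ 0.16 -0.73] -1.49 z [ 0.e+00  1.e-04 -1.e+00] gap 0.258
```

View pics/s6.png

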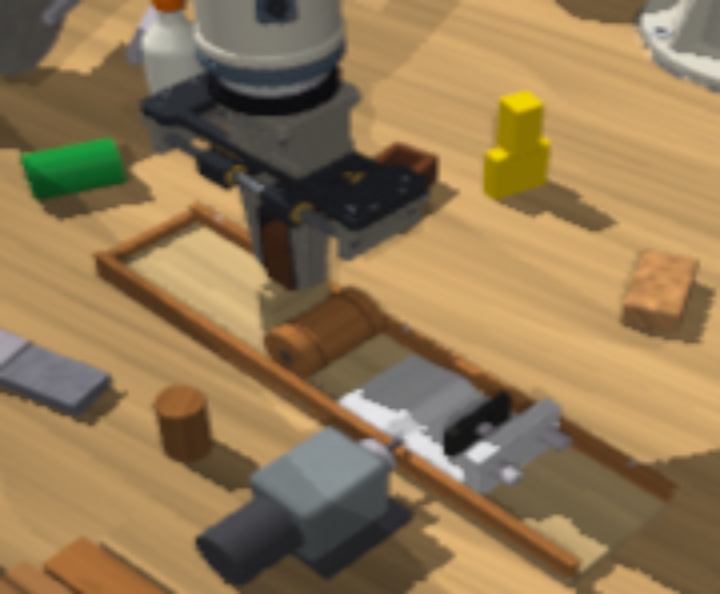

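View pics/t6.png

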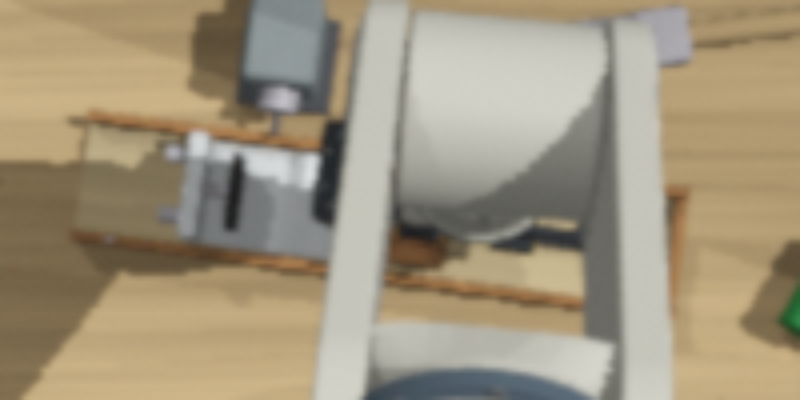

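The roller (crop 325,330) is square against the blade, just short of the ramp. I'll go slower from here and up the ramp.

>>> arm_command --rows '[{"slide": [0,-0.004,0],"delta_rot": [0,0,0],"hand": 1},{"slide": [0,-0.004,0],"delta_rot": [0,0,0],"hand": 1},{"slide": [0,-0.003,0],"delta_rot": [0,0,0],"hand": 1},{"slide": [0,-0.003,0],"delta_rot": [0,0,0],"hand": 1},{"slide": [0,-0.002,0],"delta_rot": [0,0,0],"hand": 1}]'

```text
clock: 9.65
ee_pos: [609.4, -47.4, 81.6]
tcp_rot: [0.997, -0.073, -0.0, -0.0]
wrist_force: [0.6, -0.2, -1.6]
finger_gap: 0.258
```

>>> arm_command --rows '[{"slide": [0,-0.002,0],"delta_rot": [0,0,0],"hand": 1},{"slide": [0,-0.002,0],"delta_rot": [0,0,0],"hand": 1},{"slide": [0,-0.002,0],"delta_rot": [0,0,0],"hand": 1},{"slide": [0,-0.002,0],"delta_rot": [0,0,0],"hand": 1},{"slide": [0,-0.002,0],"delta_rot": [0,0,0],"hand": 1}]'

```text
clock: 10.15
ee_pos: [610.9, -37.6, 81.6]
tcp_rot: [0.997, -0.073, -0.0, -0.0]
wrist_force: [0.7, 0.4, -0.3]
finger_gap: 0.258
```

>>> arm_command --rows '[{"slide": [0,-0.002,0],"delta_rot": [0,0,0],"hand": 1},{"slide": [0,-0.002,0],"delta_rot": [0,0,0],"hand": 1},{"slide": [0,-0.002,0],"delta_rot": [0,0,0],"hand": 1},{"slide": [0,-0.002,0],"delta_rot": [0,0,0],"hand": 1},{"slide": [0,-0.002,0],"delta_rot": [0,0,0],"hand": 1}]'

```text
clock: 10.65
ee_pos: [612.3, -27.7, 81.6]
tcp_rot: [0.997, -0.073, -0.0, -0.0]
wrist_force: [0.4, 0.5, -1.1]
finger_gap: 0.257
```

>>> arm_command --rows '[{"slide": [0,-0.002,0],"delta_rot": [0,0,0],"hand": 1},{"slide": [0,-0.002,0],"delta_rot": [0,0,0],"hand": 1},{"slide": [0,-0.002,0],"delta_rot": [0,0,0],"hand": 1},{"slide": [0,-0.002,0],"delta_rot": [0,0,0],"hand": 1},{"slide": [0,-0.002,0],"delta_rot": [0,0,0],"hand": 1}]'

```text
clock: 11.15
ee_pos: [613.8, -17.9, 81.6]
tcp_rot: [0.997, -0.073, -0.0, 0.0]
wrist_force: [-0.3, 0.1, -0.5]
finger_gap: 0.256
```

Run:
```python
from h import *
st()
p,d=eyes.camera("scene");cv2.imwrite("pics/s7.png",cv2.resize(p[120:300,220:400,::-1],None,fx=4,fy=3.3))
```

```text
clk 11.15 ee [613.8 -17.9  81.6] track xy [-14.7  -1.8] yaw -8.35 F track [0.09 0.33] -0.5 z [-0.e+00 -1.e-04 -1.e+00] gap 0.256
```

View pics/s7.png

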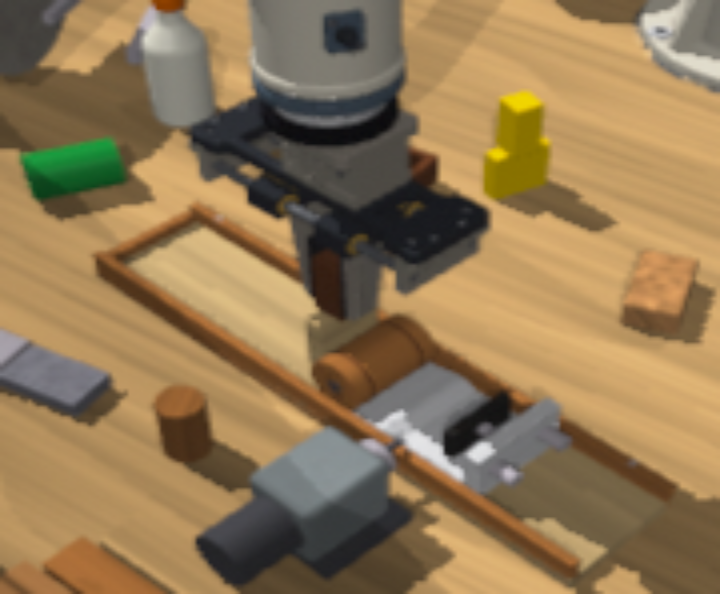

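>>> arm_command --rows '[{"slide": [0,-0.002,0],"delta_rot": [0,0,0],"hand": 1},{"slide": [0,-0.002,0],"delta_rot": [0,0,0],"hand": 1},{"slide": [0,-0.002,0],"delta_rot": [0,0,0],"hand": 1},{"slide": [0,-0.002,0],"delta_rot": [0,0,0],"hand": 1},{"slide": [0,-0.002,0],"delta_rot": [0,0,0],"hand": 1}]'

```text
clock: 11.7
ee_pos: [615.3, -7.9, 81.6]
tcp_rot: [0.997, -0.073, 0.0, -0.0]
wrist_force: [-0.2, -0.3, -0.4]
finger_gap: 0.256
```

>>> arm_command --rows '[{"slide": [0,-0.002,0],"delta_rot": [0,0,0],"hand": 1},{"slide": [0,-0.002,0],"delta_rot": [0,0,0],"hand": 1},{"slide": [0,-0.002,0],"delta_rot": [0,0,0],"hand": 1},{"slide": [0,-0.002,0],"delta_rot": [0,0,0],"hand": 1},{"slide": [0,-0.002,0],"delta_rot": [0,0,0],"hand": 1}]'

```text
clock: 12.2
ee_pos: [616.7, 2.0, 81.6]
tcp_rot: [0.997, -0.073, 0.0, -0.0]
wrist_force: [0.4, -0.7, -0.8]
finger_gap: 0.255
```

>>> arm_command --rows '[{"slide": [0,-0.002,0],"delta_rot": [0,0,0],"hand": 1},{"slide": [0,-0.002,0],"delta_rot": [0,0,0],"hand": 1},{"slide": [0,-0.0015,0],"delta_rot": [0,0,0],"hand": 1},{"slide": [0,-0.0015,0],"delta_rot": [0,0,0],"hand": 1},{"slide": [0,-0.0015,0],"delta_rot": [0,0,0],"hand": 1}]'

```text
clock: 12.7
ee_pos: [617.9, 10.3, 81.6]
tcp_rot: [0.997, -0.073, -0.0, -0.0]
wrist_force: [-0.5, -0.8, -1.4]
finger_gap: 0.259
```

Run:
```python
from h import *
st()
p,d=eyes.camera("scene");cv2.imwrite("pics/s8.png",cv2.resize(p[180:290,290:410,::-1],None,fx=6,fy=5))
```

```text
clk 12.7 ee [617.9  10.3  81.6] track xy [13.8 -1.8] yaw -8.35 F track [-0.86  0.34] -1.43 z [-0.  0. -1.] gap 0.259
```

View pics/s8.png

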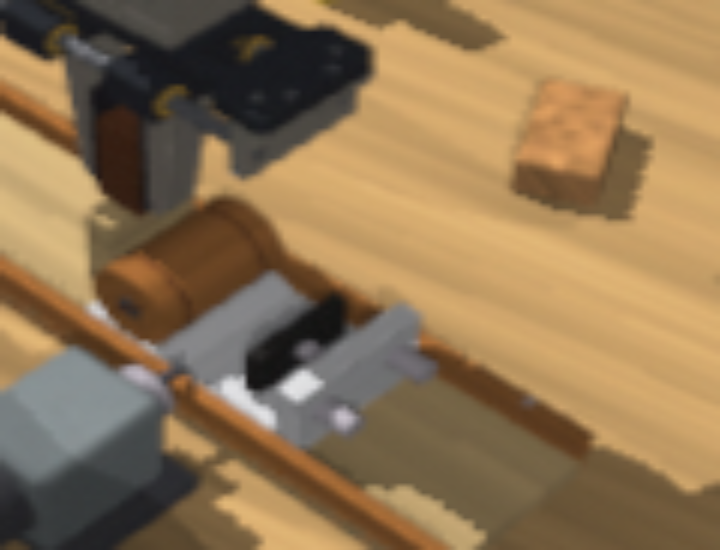

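The roller is part-way up the ramp, square against the blade (crop 190,265), with the crest line about 15 mm ahead. Going on at 15 mm/s.

>>> arm_command --rows '[{"slide": [0,-0.0015,0],"delta_rot": [0,0,0],"hand": 1},{"slide": [0,-0.0015,0],"delta_rot": [0,0,0],"hand": 1},{"slide": [0,-0.0015,0],"delta_rot": [0,0,0],"hand": 1},{"slide": [0,-0.0015,0],"delta_rot": [0,0,0],"hand": 1},{"slide": [0,-0.0015,0],"delta_rot": [0,0,0],"hand": 1}]'

```text
clock: 13.25
ee_pos: [619.0, 17.8, 81.6]
tcp_rot: [0.997, -0.073, 0.0, 0.0]
wrist_force: [-0.1, -1.1, -0.3]
finger_gap: 0.259
```

>>> arm_command --rows '[{"slide": [0,-0.0015,0],"delta_rot": [0,0,0],"hand": 1},{"slide": [0,-0.0015,0],"delta_rot": [0,0,0],"hand": 1},{"slide": [0,-0.0015,0],"delta_rot": [0,0,0],"hand": 1},{"slide": [0,-0.001,0],"delta_rot": [0,0,0],"hand": 1},{"slide": [0,-0.001,0],"delta_rot": [0,0,0],"hand": 1}]'

```text
clock: 13.75
ee_pos: [619.9, 24.3, 81.6]
tcp_rot: [0.997, -0.073, -0.0, -0.0]
wrist_force: [-0.7, 0.3, -1.6]
finger_gap: 0.26
```

>>> arm_command --rows '[{"slide": [0,-0.001,0],"delta_rot": [0,0,0],"hand": 1},{"slide": [0,-0.001,0],"delta_rot": [0,0,0],"hand": 1},{"slide": [0,-0.001,0],"delta_rot": [0,0,0],"hand": 1},{"slide": [0,-0.001,0],"delta_rot": [0,0,0],"hand": 1},{"slide": [0,-0.001,0],"delta_rot": [0,0,0],"hand": 1}]'

```text
clock: 14.25
ee_pos: [620.7, 29.1, 81.6]
tcp_rot: [0.997, -0.073, 0.0, -0.0]
wrist_force: [0.3, -0.6, -1.1]
finger_gap: 0.259
```

Run:
```python
from h import *
st()
p,d=eyes.camera("scene");cv2.imwrite("pics/s9.png",cv2.resize(p[180:290,290:410,::-1],None,fx=6,fy=5))
```

```text
clk 14.25 ee [620.7  29.1  81.6] track xy [32.8 -1.8] yaw -8.35 F track [-0.58 -0.35] -1.05 z [ 0.  0. -1.] gap 0.259
```

View pics/s9.png

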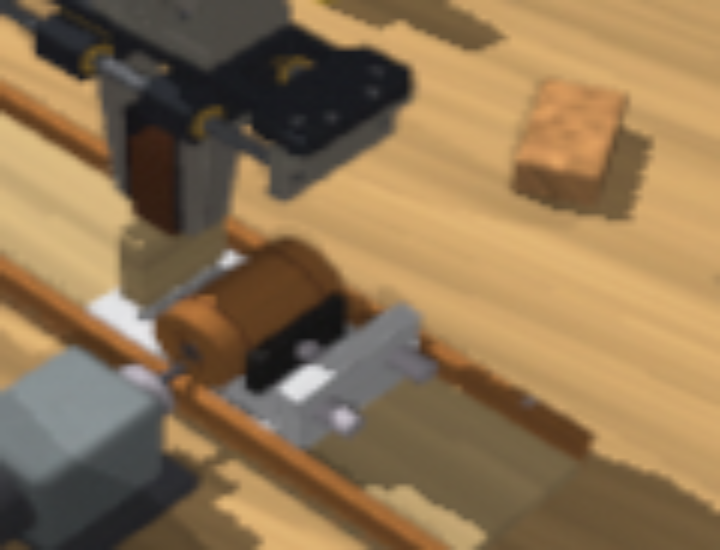

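The roller is over the crest and in the nest next to the black pad (crop 250,310), with the blade clear behind it. Approaching slowly and watching force.

>>> arm_command --rows '[{"slide": [0,-0.0015,0],"delta_rot": [0,0,0],"hand": 1},{"slide": [0,-0.0015,0],"delta_rot": [0,0,0],"hand": 1},{"slide": [0,-0.0015,0],"delta_rot": [0,0,0],"hand": 1},{"slide": [0,-0.0015,0],"delta_rot": [0,0,0],"hand": 1},{"slide": [0,-0.0015,0],"delta_rot": [0,0,0],"hand": 1}]'

```text
clock: 14.8
ee_pos: [621.8, 36.6, 81.6]
tcp_rot: [0.997, -0.073, -0.0, -0.0]
wrist_force: [-0.1, 0.8, -1.0]
finger_gap: 0.255
```

>>> arm_command --rows '[{"slide": [0,-0.0015,0],"delta_rot": [0,0,0],"hand": 1},{"slide": [0,-0.0015,0],"delta_rot": [0,0,0],"hand": 1},{"slide": [0,-0.0015,0],"delta_rot": [0,0,0],"hand": 1},{"slide": [0,-0.001,0],"delta_rot": [0,0,0],"hand": 1},{"slide": [0,-0.001,0],"delta_rot": [0,0,0],"hand": 1}]'

```text
clock: 15.3
ee_pos: [622.7, 43.0, 81.6]
tcp_rot: [0.997, -0.073, -0.0, 0.0]
wrist_force: [-0.3, -0.1, -0.9]
finger_gap: 0.259
```

Run:
```python
from h import *
st()
p,d=eyes.camera("scene");cv2.imwrite("pics/s10.png",cv2.resize(p[180:290,290:410,::-1],None,fx=6,fy=5))
```

```text
clk 15.3 ee [622.7  43.   81.6] track xy [46.8 -1.7] yaw -8.34 F track [-0.13  0.29] -0.88 z [-0. -0. -1.] gap 0.259
```

View pics/s10.png

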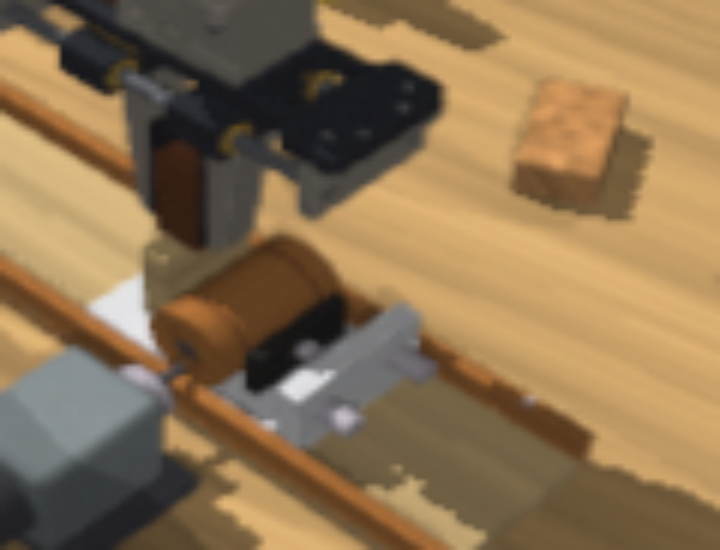

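The blade is now just at the back of the roller, which touches the pad (crop 250,310). Now 1 mm steps, reading the force each time.

>>> arm_command --rows '[{"slide": [0,-0.001,0],"delta_rot": [0,0,0],"hand": 1},{"slide": [0,-0.001,0],"delta_rot": [0,0,0],"hand": 1}]'

```text
clock: 15.55
ee_pos: [623.0, 44.9, 81.6]
tcp_rot: [0.997, -0.073, 0.0, 0.0]
wrist_force: [0.3, 0.7, -1.4]
finger_gap: 0.259
```

>>> arm_command --rows '[{"slide": [0,-0.001,0],"delta_rot": [0,0,0],"hand": 1},{"slide": [0,-0.001,0],"delta_rot": [0,0,0],"hand": 1}]'

```text
clock: 15.75
ee_pos: [623.2, 46.6, 81.6]
tcp_rot: [0.997, -0.073, -0.0, 0.0]
wrist_force: [-0.2, -3.7, -0.5]
finger_gap: 0.26
```

>>> arm_command --rows '[{"slide": [0,-0.001,0],"delta_rot": [0,0,0],"hand": 1}]'

```text
clock: 15.85
ee_pos: [623.3, 47.5, 81.6]
tcp_rot: [0.997, -0.073, -0.0, 0.0]
wrist_force: [-1.0, -2.3, 0.5]
finger_gap: 0.257
```

>>> arm_command --rows '[{"slide": [0,-0.001,0],"delta_rot": [0,0,0],"hand": 1}]'

```text
clock: 15.95
ee_pos: [623.5, 48.4, 81.6]
tcp_rot: [0.997, -0.073, -0.0, 0.0]
wrist_force: [-0.6, -3.6, 0.3]
finger_gap: 0.256
```

>>> arm_command --rows '[{"slide": [0,-0.001,0],"delta_rot": [0,0,0],"hand": 1}]'

```text
clock: 16.05
ee_pos: [623.6, 49.4, 81.6]
tcp_rot: [0.997, -0.073, -0.0, 0.0]
wrist_force: [-0.4, -5.1, 0.1]
finger_gap: 0.259
```

>>> arm_command --rows '[{"slide": [0,-0.001,0],"delta_rot": [0,0,0],"hand": 1}]'

```text
clock: 16.15
ee_pos: [623.7, 50.3, 81.6]
tcp_rot: [0.997, -0.073, -0.0, 0.0]
wrist_force: [-1.7, -6.5, -0.7]
finger_gap: 0.259
```

>>> arm_command --rows '[{"slide": [0,-0.001,0],"delta_rot": [0,0,0],"hand": 1}]'

```text
clock: 16.25
ee_pos: [623.8, 51.1, 81.6]
tcp_rot: [0.997, -0.073, -0.0, 0.001]
wrist_force: [-1.0, -6.9, 0.4]
finger_gap: 0.258
```

>>> arm_command --rows '[{"slide": [0,0,0],"delta_rot": [0,0,0],"hand": 1}]'

```text
clock: 16.35
ee_pos: [623.9, 51.2, 81.6]
tcp_rot: [0.997, -0.073, -0.0, 0.001]
wrist_force: [-0.7, -5.5, -0.3]
finger_gap: 0.259
```

>>> arm_command --rows '[{"slide": [0,0,0],"delta_rot": [0,0,0],"hand": 1}]'

```text
clock: 16.45
ee_pos: [623.9, 51.2, 81.6]
tcp_rot: [0.997, -0.073, -0.0, 0.0]
wrist_force: [-0.4, -5.5, 0.7]
finger_gap: 0.259
```

>>> arm_command --rows '[{"slide": [0,-0.001,0],"delta_rot": [0,0,0],"hand": 1},{"slide": [0,0,0],"delta_rot": [0,0,0],"hand": 1}]'

```text
clock: 16.65
ee_pos: [624.0, 51.9, 81.5]
tcp_rot: [0.997, -0.073, -0.0, 0.001]
wrist_force: [-1.5, -7.2, 1.2]
finger_gap: 0.257
```

>>> arm_command --rows '[{"slide": [0,0,0],"delta_rot": [0,0,0],"hand": 1},{"slide": [0,0,0],"delta_rot": [0,0,0],"hand": 1}]'

```text
clock: 16.85
ee_pos: [624.0, 52.0, 81.6]
tcp_rot: [0.997, -0.073, -0.0, 0.001]
wrist_force: [-1.4, -6.2, 0.1]
finger_gap: 0.257
```

>>> arm_command --rows '[{"slide": [0,0,0],"delta_rot": [0,0,0],"hand": 1},{"slide": [0,0,0],"delta_rot": [0,0,0],"hand": 1}]'

```text
clock: 17.05
ee_pos: [624.0, 51.9, 81.6]
tcp_rot: [0.997, -0.073, -0.0, 0.001]
wrist_force: [-0.7, -5.9, 0.1]
finger_gap: 0.263
```

>>> arm_command --rows '[{"slide": [0,0,0],"delta_rot": [0,0,0],"hand": 1},{"slide": [0,0,0],"delta_rot": [0,0,0],"hand": 1}]'

```text
clock: 17.25
ee_pos: [624.0, 51.9, 81.6]
tcp_rot: [0.997, -0.073, -0.0, 0.001]
wrist_force: [-0.6, -6.5, 1.1]
finger_gap: 0.257
```

>>> arm_command --rows '[{"slide": [0,0,0],"delta_rot": [0,0,0],"hand": 1},{"slide": [0,0,0],"delta_rot": [0,0,0],"hand": 1}]'

```text
clock: 17.45
ee_pos: [624.0, 52.0, 81.6]
tcp_rot: [0.997, -0.073, -0.0, 0.001]
wrist_force: [-1.0, -7.2, -0.3]
finger_gap: 0.258
```

Run:
```python
from h import *
st()
p,d=eyes.camera("scene");cv2.imwrite("pics/s11.png",cv2.resize(p[180:290,290:410,::-1],None,fx=6,fy=5))
hsv=cv2.cvtColor(p,cv2.COLOR_RGB2HSV);C=cloud("scene",d)
l=(C[...,:2]-TC)@np.c_[TX,TY]
m=(l[...,0]>60)&(l[...,0]<105)&(abs(l[...,1])<38)&(C[...,2]>50)&(hsv[...,1]>90)&(hsv[...,0]<18)
print(m.sum(),np.percentile(C[m][:,2],[50,90,98]).round(1), l[m].mean(0).round(1))
```

```text
clk 17.45 ee [624.   52.   81.6] track xy [55.9 -1.7] yaw -8.34 F track [-7.3  -0.05] -0.32 z [-4.0e-04 -1.2e-03 -1.0e+00] gap 0.258
423 [ 58.3 100.4 212.8] [86.5 -4.8]
```

View pics/s11.png

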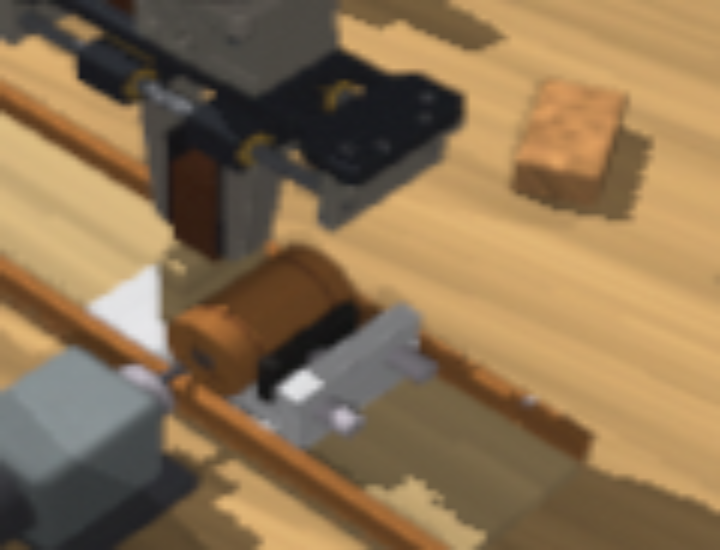

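About 6.7 N average so far with the roller square and compressing the pad (black strip, crop 310,350). I'll hold a little longer, then back off slowly, because the spring's stored energy could carry the roller back over the crest if let go at once.

>>> arm_command --rows '[{"slide": [0,-0.0003,0],"delta_rot": [0,0,0],"hand": 1},{"slide": [0,0,0],"delta_rot": [0,0,0],"hand": 1},{"slide": [0,0,0],"delta_rot": [0,0,0],"hand": 1},{"slide": [0,0,0],"delta_rot": [0,0,0],"hand": 1},{"slide": [0,0,0],"delta_rot": [0,0,0],"hand": 1}]'

```text
clock: 18.0
ee_pos: [624.0, 52.1, 81.6]
tcp_rot: [0.997, -0.073, -0.0, 0.001]
wrist_force: [-0.7, -8.3, 0.0]
finger_gap: 0.257
```

>>> arm_command --rows '[{"slide": [0,0.001,0],"delta_rot": [0,0,0],"hand": 1},{"slide": [0,0.001,0],"delta_rot": [0,0,0],"hand": 1},{"slide": [0,0.001,0],"delta_rot": [0,0,0],"hand": 1},{"slide": [0,0.001,0],"delta_rot": [0,0,0],"hand": 1},{"slide": [0,0.001,0],"delta_rot": [0,0,0],"hand": 1}]'

```text
clock: 18.5
ee_pos: [623.5, 48.3, 81.6]
tcp_rot: [0.997, -0.073, -0.0, -0.0]
wrist_force: [-0.3, -0.5, -2.0]
finger_gap: 0.256
```

>>> arm_command --rows '[{"slide": [0,0.001,0],"delta_rot": [0,0,0],"hand": 1},{"slide": [0,0.001,0],"delta_rot": [0,0,0],"hand": 1},{"slide": [0,0.001,0],"delta_rot": [0,0,0],"hand": 1},{"slide": [0,0.001,0],"delta_rot": [0,0,0],"hand": 1},{"slide": [0,0.001,0],"delta_rot": [0,0,0],"hand": 1}]'

```text
clock: 19.0
ee_pos: [622.8, 43.2, 81.7]
tcp_rot: [0.997, -0.073, 0.0, -0.0]
wrist_force: [0.2, 0.2, -1.1]
finger_gap: 0.26
```

>>> arm_command --rows '[{"slide": [0,0.001,0],"delta_rot": [0,0,0],"hand": 1},{"slide": [0,0.001,0],"delta_rot": [0,0,0],"hand": 1},{"slide": [0,0.001,0],"delta_rot": [0,0,0],"hand": 1},{"slide": [0,0.001,0],"delta_rot": [0,0,0],"hand": 1},{"slide": [0,0.001,0],"delta_rot": [0,0,0],"hand": 1}]'

```text
clock: 19.5
ee_pos: [622.0, 38.2, 81.6]
tcp_rot: [0.997, -0.073, -0.0, -0.0]
wrist_force: [-0.5, -0.3, -1.1]
finger_gap: 0.26
```

Run:
```python
from h import *
st()
p,d=eyes.camera("scene");cv2.imwrite("pics/s12.png",cv2.resize(p[180:290,290:410,::-1],None,fx=6,fy=5))
```

```text
clk 19.5 ee [622.   38.2  81.6] track xy [41.9 -1.8] yaw -8.35 F track [-0.35  0.45] -1.12 z [-0.e+00  1.e-04 -1.e+00] gap 0.26
```

View pics/s12.png

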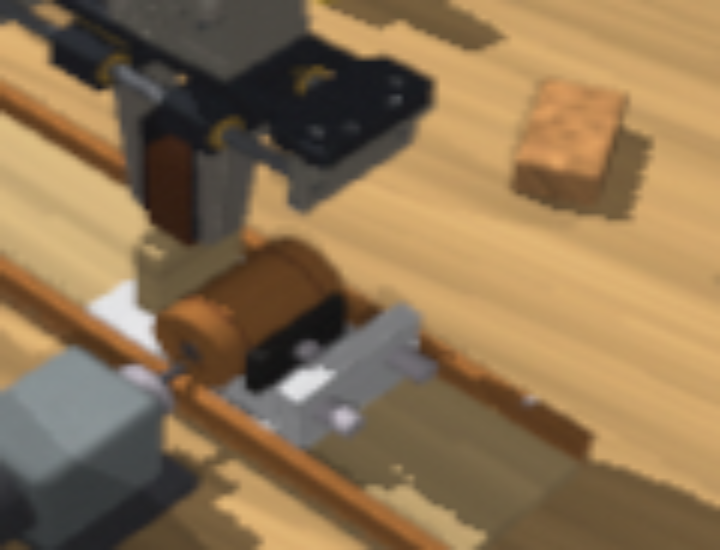

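The roller stays in the nest touching the released pad, and the blade has left it (crop 190,275). Backing off and lifting.

>>> arm_command --rows '[{"slide": [0,0.004,0],"delta_rot": [0,0,0],"hand": 1},{"slide": [0,0.006,-0.002],"delta_rot": [0,0,0],"hand": 1},{"slide": [0,0.006,-0.015],"delta_rot": [0,0,0],"hand": 1},{"slide": [0,0.005,-0.025],"delta_rot": [0,0,0],"hand": 1},{"slide": [0,0,-0.03],"delta_rot": [0,0,0],"hand": 1}]'

```text
clock: 20.05
ee_pos: [618.2, 16.3, 154.6]
tcp_rot: [0.997, -0.073, -0.001, 0.0]
wrist_force: [1.0, -0.8, -1.6]
finger_gap: 0.254
```

>>> arm_command --rows '[{"slide": [0,0,-0.01],"delta_rot": [0,0,0],"hand": 1},{"slide": [0,0,0],"delta_rot": [0,0,-5.5],"hand": 1},{"slide": [0,0,0],"delta_rot": [0,0,-5.5],"hand": 1},{"slide": [0,0,0],"delta_rot": [0,0,0],"hand": 1}]'

```text
clock: 20.45
ee_pos: [618.8, 17.3, 163.7]
tcp_rot: [1.0, 0.024, 0.0, 0.0]
wrist_force: [-0.2, 0.8, -1.6]
finger_gap: 0.258
```

Run:
```python
from h import *
st()
s=ctrl.state();r=R.from_quat(s["tcp_rot"]).as_matrix();print((r.T@(np.array([421.9,-124.9,150])-s["ee_pos"])).round(1))
```

```text
clk 20.45 ee [618.8  17.3 163.7] track xy [20.8 -1.6] yaw 2.73 F track [0.8  0.34] -1.6 z [ 1.e-04 -0.e+00 -1.e+00] gap 0.258
[-203.5  132.6   13.7]
```

>>> arm_command --rows '[{"slide": [-0.012,0.008,0],"delta_rot": [0,0,0],"hand": 1},{"slide": [-0.025,0.016,0],"delta_rot": [0,0,0],"hand": 1},{"slide": [-0.03,0.02,0],"delta_rot": [0,0,0],"hand": 1},{"slide": [-0.03,0.02,0],"delta_rot": [0,0,0],"hand": 1},{"slide": [-0.03,0.02,0],"delta_rot": [0,0,0],"hand": 1}]'

```text
clock: 20.95
ee_pos: [493.7, -73.3, 163.3]
tcp_rot: [1.0, 0.022, -0.0, 0.0]
wrist_force: [0.3, -0.1, -1.6]
finger_gap: 0.258
```

>>> arm_command --rows '[{"slide": [-0.03,0.019,0],"delta_rot": [0,0,0],"hand": 1},{"slide": [-0.025,0.016,0],"delta_rot": [0,0,0],"hand": 1},{"slide": [-0.014,0.009,0],"delta_rot": [0,0,0],"hand": 1},{"slide": [-0.0075,0.0045,0],"delta_rot": [0,0,0],"hand": 1},{"slide": [0,0,0],"delta_rot": [0,0,0],"hand": 1}]'

```text
clock: 21.45
ee_pos: [421.4, -124.7, 163.7]
tcp_rot: [1.0, 0.022, 0.0, 0.0]
wrist_force: [0.3, 0.2, -1.5]
finger_gap: 0.257
```

Run:
```python
from h import *
st()
s=ctrl.state();r=R.from_quat(s["tcp_rot"]).as_matrix();print((r.T@(np.array([421.9,-124.9,61.4])-s["ee_pos"])).round(1))
p,d=eyes.camera("scene");cv2.imwrite("pics/s13.png",cv2.resize(p[90:220,270:400,::-1],None,fx=5.5,fy=4.5))
```

```text
clk 21.45 ee [ 421.4 -124.7  163.7] track xy [-148.4  173. ] yaw 2.54 F track [ 0.27 -0.29] -1.52 z [ 3.e-04  0.e+00 -1.e+00] gap 0.257
[  0.4   0.2 102.3]
```

View pics/s13.png

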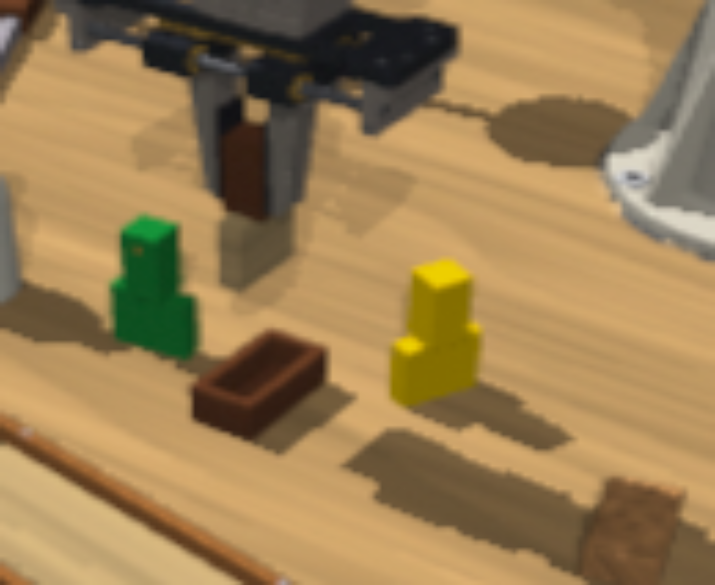

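The paddle hangs upright straight above the empty slot (crop 255,255 over 260,385). Lowering.

>>> arm_command --rows '[{"slide": [0,-0.0005,0.015],"delta_rot": [0,0,0],"hand": 1},{"slide": [0,0,0.025],"delta_rot": [0,0,0],"hand": 1},{"slide": [0,0,0.02],"delta_rot": [0,0,0],"hand": 1},{"slide": [0,0,0.01],"delta_rot": [0,0,0],"hand": 1},{"slide": [0,0,0.005],"delta_rot": [0,0,0],"hand": 1}]'

```text
clock: 22.0
ee_pos: [422.1, -123.3, 87.7]
tcp_rot: [1.0, 0.023, -0.001, -0.0]
wrist_force: [0.2, -0.4, -1.8]
finger_gap: 0.258
```

>>> arm_command --rows '[{"slide": [0,0,0.005],"delta_rot": [0,0,0],"hand": 1},{"slide": [0,0,0.005],"delta_rot": [0,0,0],"hand": 1},{"slide": [0,0,0.005],"delta_rot": [0,0,0],"hand": 1}]'

```text
clock: 22.3
ee_pos: [422.3, -123.9, 73.7]
tcp_rot: [1.0, 0.023, 0.001, 0.0]
wrist_force: [1.0, -0.9, -1.5]
finger_gap: 0.26
```

>>> arm_command --rows '[{"slide": [0,0,0.004],"delta_rot": [0,0,0],"hand": 1},{"slide": [0,0,0.004],"delta_rot": [0,0,0],"hand": 1}]'

```text
clock: 22.5
ee_pos: [421.9, -123.9, 65.5]
tcp_rot: [1.0, 0.023, 0.0, 0.0]
wrist_force: [0.8, -0.3, -2.4]
finger_gap: 0.261
```

>>> arm_command --rows '[{"slide": [0,0,0.002],"delta_rot": [0,0,0],"hand": 1},{"slide": [0,0,0.001],"delta_rot": [0,0,0],"hand": 1}]'

```text
clock: 22.7
ee_pos: [421.7, -123.8, 62.4]
tcp_rot: [1.0, 0.023, -0.0, -0.0]
wrist_force: [-0.9, -0.6, -1.3]
finger_gap: 0.258
```

>>> arm_command --rows '[{"slide": [0,0,0.001],"delta_rot": [0,0,0],"hand": 1},{"slide": [0,0,0],"delta_rot": [0,0,0],"hand": 1}]'

```text
clock: 22.9
ee_pos: [421.8, -123.8, 61.6]
tcp_rot: [1.0, 0.023, 0.0, 0.0]
wrist_force: [-0.0, -0.4, -0.3]
finger_gap: 0.262
```

>>> arm_command --squeeze 5 --rows '[{"slide": [0,0,0],"delta_rot": [0,0,0],"hand": 1},{"slide": [0,0,0],"delta_rot": [0,0,0],"hand": 0.7},{"slide": [0,0,0],"delta_rot": [0,0,0],"hand": 0.6},{"slide": [0,0,0],"delta_rot": [0,0,0],"hand": 0.5},{"slide": [0,0,0],"delta_rot": [0,0,0],"hand": 0.45}]'

```text
clock: 23.4
ee_pos: [421.9, -123.8, 61.6]
tcp_rot: [1.0, 0.023, 0.0, 0.0]
wrist_force: [0.2, 0.1, 0.6]
finger_gap: 0.538
```

Run:
```python
from h import *
st()
p,d=eyes.camera("scene");cv2.imwrite("pics/s14.png",cv2.resize(p[90:220,270:400,::-1],None,fx=5.5,fy=4.5))
```

```text
clk 23.4 ee [ 421.9 -123.8   61.6] track xy [-147.5  172.7] yaw 2.65 F track [ 0.09 -0.22] 0.59 z [ 1.e-04 -0.e+00 -1.e+00] gap 0.538
```

View pics/s14.png

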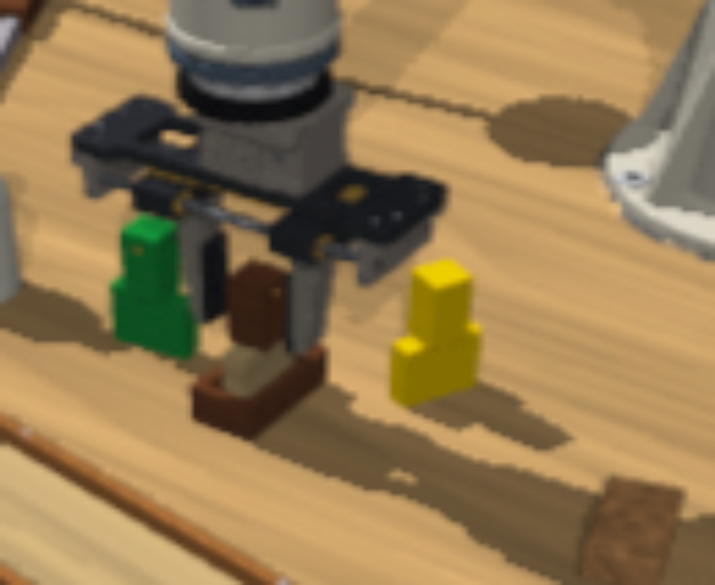

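The paddle stands upright in the slot and is released (crop 258,330), with a finger clear on each side. Withdrawing straight up, then moving aside for the check.

>>> arm_command --rows '[{"slide": [0,0,-0.01],"delta_rot": [0,0,0],"hand": 0.45},{"slide": [0,0,-0.025],"delta_rot": [0,0,0],"hand": 0.45},{"slide": [0,0,-0.04],"delta_rot": [0,0,0],"hand": 0.45},{"slide": [0,0,-0.04],"delta_rot": [0,0,0],"hand": 0.45},{"slide": [0,0,-0.035],"delta_rot": [0,0,0],"hand": 0.45}]'

```text
clock: 23.95
ee_pos: [421.8, -123.8, 214.3]
tcp_rot: [1.0, 0.023, 0.001, 0.0]
wrist_force: [-0.4, -0.2, -0.3]
finger_gap: 0.549
```

>>> arm_command --rows '[{"slide": [-0.03,0.01,0],"delta_rot": [0,0,0],"hand": 0.45},{"slide": [-0.03,0.03,0],"delta_rot": [0,0,0],"hand": 0.45},{"slide": [-0.02,0.035,0],"delta_rot": [0,0,0],"hand": 0.45},{"slide": [-0.01,0.035,0],"delta_rot": [0,0,0],"hand": 0.45},{"slide": [0,0.02,0],"delta_rot": [0,0,0],"hand": 0.45}]'

```text
clock: 24.45
ee_pos: [336.7, -259.8, 212.6]
tcp_rot: [1.0, 0.022, 0.0, 0.001]
wrist_force: [0.8, 0.4, -0.5]
finger_gap: 0.556
```

>>> arm_command --rows '[{"slide": [0,0,0],"delta_rot": [0,0,0],"hand": 0.45},{"slide": [0,0,0],"delta_rot": [0,0,0],"hand": 0.45}]'

```text
clock: 24.65
ee_pos: [337.6, -257.6, 211.9]
tcp_rot: [1.0, 0.022, -0.0, -0.0]
wrist_force: [0.5, 0.9, -0.6]
finger_gap: 0.55
```

Run:
```python
from h import *
st()
p,d=eyes.camera("scene");cv2.imwrite("pics/s15.png",cv2.resize(p[90:320,200:460,::-1],None,fx=3,fy=2.6))
t,d=eyes.camera("top");cv2.imwrite("pics/t15.png",cv2.resize(t[110:290,225:465,::-1],None,fx=3.3,fy=3.3))
C=cloud("top",d);hsv=cv2.cvtColor(t,cv2.COLOR_RGB2HSV);l=(C[...,:2]-TC)@np.c_[TX,TY]
br=(hsv[...,1]>108)&(hsv[...,0]<=16)
m=br&(l[...,0]>45)&(l[...,0]<110)&(abs(l[...,1])<39)&(C[...,2]>42)&(C[...,2]<70)
k=l[m];z=C[m][:,2];r=cv2.minAreaRect(np.float32(k));print("roller",m.sum(),k.min(0),k.max(0),np.percentile(z,[50,95]),r)
h=br&(np.hypot(C[...,0]-421,C[...,1]+124)<30)&(C[...,2]>85)
print("handle",C[h].mean(0),np.percentile(C[h][:,2],[50,95]))
```

```text
clk 24.65 ee [ 337.6 -257.6  211.9] track xy [-292.1  236.6] yaw 2.57 F track [ 1.   -0.35] -0.62 z [-1.e-04  4.e-04 -1.e+00] gap 0.55
roller 343 [ 59.05900379 -36.56490765] [99.29657007 33.86426169] [56.78026158 61.09208945] ((79.19758605957031, -1.3548126220703125), (70.44856262207031, 40.17464065551758), 89.90956115722656)
handle [ 421.42366916 -124.15746692  105.66768301] [106.00736443 109.30138084]
```

View pics/s15.png

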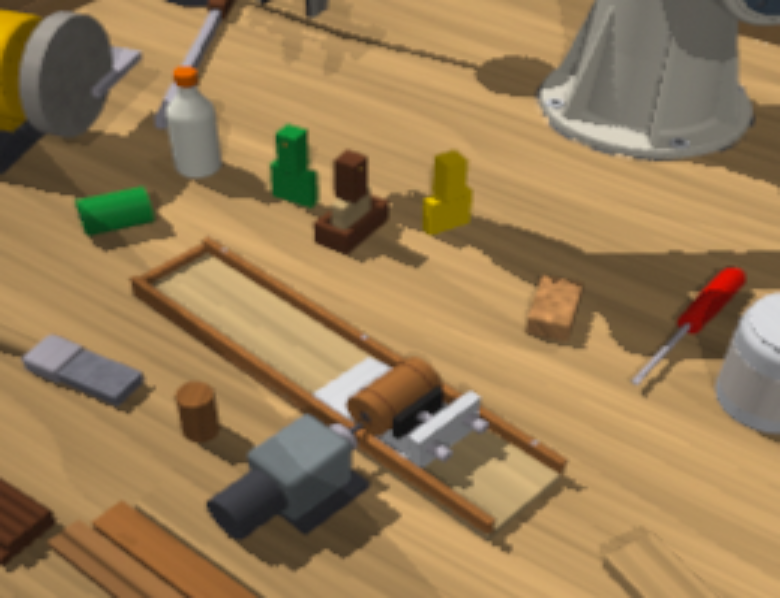

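View pics/t15.png

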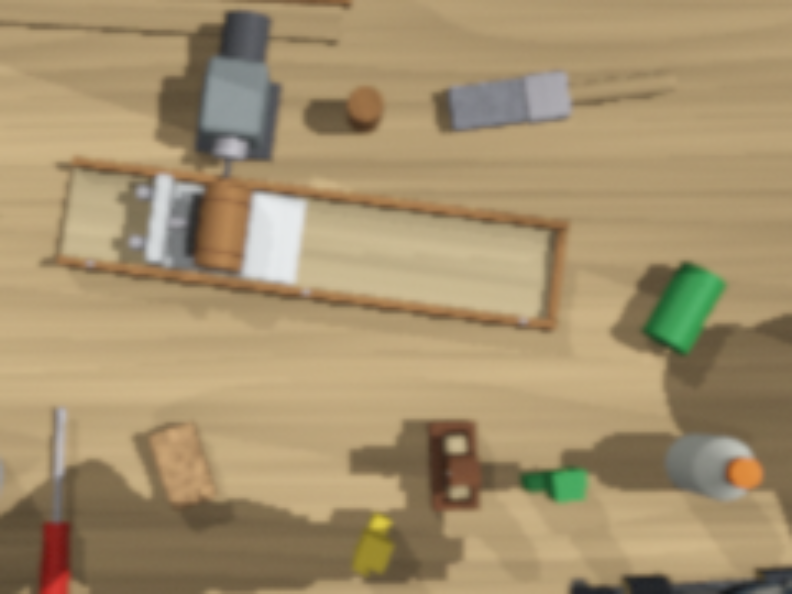

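Both pictures agree. The roller lies square in the nest (top crop 222,225), with its centre at track x = 79. The paddle stands in the slot (top crop 455,465) with its handle top at about 107 mm, so the grip point is near 81 mm. Everything else looks unmoved. Handing in.

```bash
python3 -c "
from cell import hand_in,ctrl
print(hand_in(),ctrl.state()['clock'])"
```

```text
the job is handed in; nothing more can be done
the job is handed in; nothing more can be done
```

The roller is pressed home and lying in the nest, and the paddle is back upright in its stand. I handed the job in at about 25 s; no verdict was given.

- **Push:** I rolled the roller at up to 50 mm/s, slowing to 10–20 mm/s up the ramp and over the crest.
- **Press:** I held it against the sprung pad for about 1.9 s. The wrist force read 5 to 8 N (the target was about 7 N). I then backed off slowly so the spring would not throw the roller back over the crest.
- **Roller at the end:** Its centre is at track x ≈ 79 mm (crest ≈ 57 mm). It measures within 0.01 rad of square, with its top at about 60 mm, as expected for a roller in the nest.
- **Paddle at the end:** The handle is at (421, -124) mm, 1–2 mm from the stand's centre. Its top is at about 107 mm, so the grip point is about 81 mm up. The gripper is open and well clear.
- **Bystanders:** None looks moved in the before and after pictures; I did not measure them one by one.

**Not directly checked:** I inferred the paddle–roller contact force from the wrist reading, which has about ±1 N of noise. The wrist also read about 7 N upward while first gripping the paddle. I did not find the cause, and it went away on lifting.

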